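# Load the spring-lift magazine with blanks and snap its cover on

## Task

Get the spring-lift magazine ready to go to the drilling machine: take out the short offcut that was left on its lift and lay it on the bench well clear of the magazine, then stack all the wooden blanks that lie on the bench flat in the magazine, one on another, so that the sprung lift sinks under them. Then put the loose cover on top and press it down until it is fully home and level on the rim with both end clips snapped over it, leaving the other tools where they are.

Things in the scene. Friction and masses are not known exactly. Their poses are not given: they have to be found in the camera images.
- magazine: Fixed upright plywood magazine on a steel base plate 120 x 176 x 12 mm. Origin: centre of its underside, on the bench; z up, y along its length. Open well 58 mm (x) by 118 mm (y), 9 mm walls, flat rim 193 mm above the origin. Each long side is open in the middle: a slot 66 mm wide from the rim down to 42 mm, so fingers reach in on both sides of a blank, gripped across its width (magazine x).
- magazine_mouth (a point): Centre of the magazine's mouth at rim height, axes as the magazine. On each end wall stands a steel leaf-spring clip 24 mm wide whose bent nose juts inwards above the rim: nose tips at y = +-64 mm, 14 mm above the rim; tops of the clips 30 mm above the rim. Blanks pass between the noses.
- lift (a joint): How far (m) the sprung aluminium lift plate (50 x 114 x 8 mm) in the magazine has sunk; 0 = top stop, its upper face 36 mm below the rim; 0.125 = bottom stop. Soft damped spring, about 37 N/m: each blank sinks it about 27 mm (22 to 31), the short offcut about 9 mm; it settles in about a second.
- lift_top (a point): centre of the upper face of the lift plate
- blank_1: wooden blank, a brown block 50 x 110 x 30 mm (x, y, z), about 0.1 kg, lying flat on the bench; origin in the centre of its underside, y along its length. All blanks are alike. Not every one is there in every run.
- blank_2: wooden blank, a brown block 50 x 110 x 30 mm (x, y, z), about 0.1 kg, lying flat on the bench; origin in the centre of its underside, y along its length. All blanks are alike. Not every one is there in every run.
- blank_3: wooden blank, a brown block 50 x 110 x 30 mm (x, y, z), about 0.1 kg, lying flat on the bench; origin in the centre of its underside, y along its length. All blanks are alike. Not every one is there in every run.
- blank_4: wooden blank, a brown block 50 x 110 x 30 mm (x, y, z), about 0.1 kg, lying flat on the bench; origin in the centre of its underside, y along its length. All blanks are alike. Not every one is there in every run.
- short_offcut: pale wooden offcut 45 x 75 x 18 mm (x, y, z), about 0.04 kg, shorter than the blanks, lying flat on the lift inside the magazine at first, its length along the magazine's; origin in the centre of its underside
- cover: Loose plywood cover, 0.2 kg. Origin: centre of its underside. Plug board 50 x 110 mm (x, y), 8 mm thick, enters the well with 4 mm play; above it the cover board 76 x 136 mm, 9 mm thick, comes to lie on the rim; seated, the origin is 185 mm above the magazine's. Either way round. At first it lies on the bench right way up.
- cover_grip (a point): Centre of the top of the cover's wooden grip batten, 47 mm above the cover's origin; batten 20 mm wide (x), 80 mm long (y), 30 mm high, to be taken from above. Unpressed, the cover rests on the clip ramps about 20 mm too high. Pushed down with about 6 to 12 N the ends of its board spread the clips, which snap back over its upper edges.
- clip_a (a joint): angle (rad) by which the clip at the magazine's +y end is bent outwards; 0 at rest, about 0.05 while the cover passes
- clip_b (a joint): the same for the clip at the -y end
- dust_brush: bystander: dust brush 160 x 44 x 14 mm, leave alone
- marking_gauge: bystander: wooden marking gauge 62 x 200 x 73 mm, leave alone
- driver_red: bystander: screwdriver with red handle 31 x 242 x 24 mm, leave alone
- pencil: bystander: dark green pencil 177 x 12 x 8 mm, leave alone
There are look-alikes about, which are no part of the job. What is shaped like the short_offcut but blue or turquoise is not meant.

How it is judged:
On the way, in this order (a step that is already met when the one before it is completed fails the run):
1. the short offcut is out of the magazine and lies on the bench clear of it (height (world z) of short_offcut between -0.01 and 0.035 m and horizontal distance between short_offcut and magazine above 0.1 m and linear speed of short_offcut below 0.03 m/s), for 0.2 s.
2. all the blanks lie flat on one another on the sunken lift, let go (x of blank_1 in the frame of magazine between -0.009 and 0.009 m and y of blank_1 in the frame of magazine between -0.009 and 0.009 m and z of blank_1 in the frame of magazine between 0.02 and 0.175 m and angle between the z axis of each of blank_1, blank_2, blank_3, blank_4 and the z axis of magazine, either way round below 0.07 rad and linear speed of each of blank_1, blank_2, blank_3, blank_4 below 0.03 m/s and x of blank_2 in the frame of magazine between -0.009 and 0.009 m and y of blank_2 in the frame of magazine between -0.009 and 0.009 m and z of blank_2 in the frame of magazine between 0.02 and 0.175 m and x of blank_3 in the frame of magazine between -0.009 and 0.009 m and y of blank_3 in the frame of magazine between -0.009 and 0.009 m and z of blank_3 in the frame of magazine between 0.02 and 0.175 m and x of blank_4 in the frame of magazine between -0.009 and 0.009 m and y of blank_4 in the frame of magazine between -0.009 and 0.009 m and z of blank_4 in the frame of magazine between 0.02 and 0.175 m and contact force between the fingers and blank_1 below 0.2 N and contact force between the fingers and blank_2 below 0.2 N and contact force between the fingers and blank_3 below 0.2 N and contact force between the fingers and blank_4 below 0.2 N and value of joint lift above 0.035 m), for 0.3 s.
3. the cover is pressed home on the rim, both clips snapped over it (x of cover in the frame of magazine between -0.007 and 0.007 m and y of cover in the frame of magazine between -0.007 and 0.007 m and z of cover in the frame of magazine between 0.181 and 0.1875 m and angle between cover's own z axis and vertical below 0.03 rad and value of joint each of clip_a, clip_b below 0.025 rad), for 0.2 s.
At the end, for the whole second after the job is handed in: Short offcut on the bench, centre over 100 mm from the magazine's; every blank flat (0.07 rad) in the well, centred within 9 mm, at rest; cover within 2.5 mm of fully home, level within 0.03 rad, centred within 7 mm; both clips within 0.025 rad of rest (all of step 1 and all of step 3 and x of blank_1 in the frame of magazine between -0.009 and 0.009 m and y of blank_1 in the frame of magazine between -0.009 and 0.009 m and z of blank_1 in the frame of magazine between 0.02 and 0.175 m and angle between the z axis of each of blank_1, blank_2, blank_3, blank_4 and the z axis of magazine, either way round below 0.07 rad and linear speed of each of blank_1, blank_2, blank_3, blank_4, cover below 0.03 m/s and x of blank_2 in the frame of magazine between -0.009 and 0.009 m and y of blank_2 in the frame of magazine between -0.009 and 0.009 m and z of blank_2 in the frame of magazine between 0.02 and 0.175 m and x of blank_3 in the frame of magazine between -0.009 and 0.009 m and y of blank_3 in the frame of magazine between -0.009 and 0.009 m and z of blank_3 in the frame of magazine between 0.02 and 0.175 m and x of blank_4 in the frame of magazine between -0.009 and 0.009 m and y of blank_4 in the frame of magazine between -0.009 and 0.009 m and z of blank_4 in the frame of magazine between 0.02 and 0.175 m); the robot touches nothing.
It fails at once if a bystander tool is moved by more than 40 mm (distance of any of dust_brush, marking_gauge, driver_red, pencil from where it was at the start of the episode above 0.04 m).
Of blank_1, blank_2, blank_3, blank_4 only 2 to 4 are there at a start; the rules pass over those that are not, and their reading is None.
At some moment in a run one of blank_1, blank_2, blank_3, blank_4, cover may be knocked a few centimetres aside while the robot is not near it.
It also fails if it takes over 210 s, if anything falls off the work surface, if the arm or the gripper's body presses on something with over 40 N, if the wrist force passes 120 N, or if a joint passes its speed limit or range.

## Robot

A 6-joint arm with a two-finger parallel gripper is mounted at the origin on a cart in front of the work surface, level with it; the furniture and walls round the work are solid. World frame = base frame: x ahead of the robot, y to its left, z up, the work surface at z = 0. Lengths are in m, angles in rad, forces in N, time in s.
With the tool pointing down it reaches from about 0.325 to 1 m from the base axis. Payload 5.1 kg.
Tool frame: the origin (TCP) lies between the finger pads; the fingertips stand manip.tip_reach ahead of it and the grasp point (between the pads) lies 6 mm ahead of it (manip.tip_reach is the distance from the TCP to the fingertips, in m); z points along the fingers, x is the direction in which the jaws open and shut, and the axes are right-handed (so a half turn about z gives the same grasp; the last joint's range is limited). The gripper opens to 85 mm and grips with 20 to 120 N. Pads are 22 mm wide; open, the fingers measure 114 mm over their backs; the gripper's body (76 mm by 85 mm) begins 54 mm behind the grasp point. The pads swing forward as they close: fully open they stand 13 mm farther back than shut.
Start: joints at [1.173, 0.124, 1.65, -0, 1.367, -0.083], TCP at [0.201, 0.618, 0.256] pointing down, gripper open.
Joint ranges: [-2.61, 2.61], [-1.02, 2.33], [0.03, 2.71], [-1.35, 4.49], [0.32, 2.68], [-2.91, 2.91]. Speed limits (rad/s): [2.57, 2.57, 3.14, 3.14, 3.14, 3.14].

## Interface

Orientations are given as a rotation vector (axis times angle).
In Python, from cell import manip, vision, job gives the robot as it stands. The module is installed in compiled form; this text tells all that it offers.
- The arm moves only by the tool jog_arm, never from a script. Its argument "rows" is text: rows parted by semicolons, each of 6 numbers parted by spaces: the shift along the tool's x, y, z in m, then the turn, a rotation vector about the tool's x, y, z in degrees. In form: x y z rx ry rz; .... A call has 1 to 5 rows; each row is the pose to reach, as a shift and turn from the pose measured when the call began, along the tool's axes at that moment; what a row does not reach only later rows make up. A row lasts 1/12 s, in which the tool goes at most 41.7 mm and 7.16 degrees, less where a joint would pass 70% of its speed; a pose out of reach is approached as far as the arm can. A call with a gripper value outside its range is refused whole. "hand" is the closure, from 0 (fully open) to 1 (shut), set as the call begins (left out, the last holds). The fingers move at their own pace and stop on an object; "grip_force" is the grip in N (left out, the last holds). Time passes only in rows, so rows that repeat a pose let the fingers close. It gives the time, the measured TCP pose, the force and the opening at its end, in the units of the state.
- manip.get_obs(): the state, without advancing time (a new reading comes with each control period).
- vision.get_image(name): name is "scene" or "top" or "wrist"; returns the picture (384x512x3 uint8, red, green, blue); there is no depth.
- vision.camera_params(name): a dict with "fx", "fy", "cx", "cy" (pixels), "origin" and "rotation" of the camera in the world; the wrist camera has in their place "mount" (4x4, takes a point from camera to tool coordinates, whose origin is the TCP and whose axes are the tool frame's). Camera axes: x right, y up, looking along -z (the intrinsics and any distortion apply to the point x, -y, -z); pixel columns grow to the right and rows downward; lengths in m; the calibration is good to about 2 mm. A picture is of the moment at which its call begins: read the wrist's pose just before it. camera_params takes no time and is no camera call.
- job.finish_job(): hands the job in, once; it reports no verdict.
The state is a dict: "t": time; "joint_positions": joint angles; "joint_velocities": joint speeds; "joint_efforts": joint torques, N m; "position": TCP position; "eef_rot": TCP orientation; "force": force on the tool from outside, world axes, zero at the start; "torque": the same for the moment, N m; "finger_gap": opening from 0.0 (shut) to 1.0 (fully open).
Only numpy, scipy, OpenCV 4.12 (cv2) and the standard library are available. Lean on these libraries where they do the work, as an engineer would, in place of code of your own. Each camera call takes 0.05 s, during which the arm holds its last target.

## Working session

There is one attempt and no reset: what is moved stays moved. The work goes in short steps, Python scripts to look and compute and a tool call to move; the robot and the scene stay as the last step left them, time stands still between calls to the robot, and variables do not carry over. Pictures are saved under pics/ and viewed, and the job is handed in when it is done.

Besides the shell and the picture viewer there is one more tool, called after "Emit:" as name(argument=value, ...), one argument or row to a line, values as JSON. jog_arm: Moves the arm, as the interface text tells. Its arguments: {"type":"object","properties":{"rows":{"type":"string"},"hand":{"type":"number"},"grip_force":{"type":"number"}},"required":["rows"]}

```bash
mkdir -p pics; ls
python3 - <<'E'
from cell import manip, vision, job
import cv2, numpy as np
print(manip.get_obs()); print(manip.tip_reach)
for n in ["scene","top","wrist"]:
    im=vision.get_image(n); cv2.imwrite(f"pics/{n}0.png",im[:,:,::-1]); print(n,vision.camera_params(n))
E
```

```text
pics
{'t': 0.0, 'joint_positions': array([ 1.17339924e+00,  1.24506638e-01,  1.65167763e+00,  3.33885883e-05,
        1.36747470e+00, -8.26265771e-02]), 'joint_velocities': array([-0.00087262,  0.00015058, -0.00124729,  0.00062078, -0.00096273,
        0.00053681]), 'joint_efforts': array([ 2.57251986e-04, -4.23623121e+01, -3.65445757e+01, -5.10361656e-05,
        6.79874327e-03,  1.37347669e-05]), 'position': array([0.2010602 , 0.61753998, 0.25504981]), 'eef_rot': array([ 2.54132657,  1.84518227, -0.0028006 ]), 'force': array([ 0.00307113,  0.03292955, -0.29040347]), 'torque': array([-0.03640149,  0.01957778,  0.00336255]), 'finger_gap': 1.0005450951276607}
0.025
scene {'fx': 350.0052882538794, 'fy': 350.0052882538794, 'cx': 253.32704447236583, 'cy': 193.96672246281523, 'origin': array([-0.10712849, -0.60504854,  1.18529146]), 'rotation': array([ 0.69202806, -0.27526208, -0.75854626])}
top {'fx': 469.97454453869756, 'fy': 469.97454453869756, 'cx': 254.18046325325312, 'cy': 193.97250245468382, 'origin': array([0.46311415, 0.06449968, 1.8273402 ]), 'rotation': array([ 0.04585707, -0.03828472, -1.5424624 ])}
wrist {'fx': 300.739575168614, 'fy': 300.739575168614, 'cx': 257.72690974216647, 'cy': 189.7052220035269, 'mount': array([[ 9.99999719e-01,  5.33939323e-04,  5.25709399e-04,
        -1.08471825e-03],
       [ 6.68638839e-04, -9.52533283e-01, -3.04433733e-01,
        -7.93434749e-02],
       [ 3.38206558e-04,  3.04433999e-01, -9.52533373e-01,
        -1.17467702e-01],
       [ 0.00000000e+00,  0.00000000e+00,  0.00000000e+00,
         1.00000000e+00]])}
```

View pics/scene0.png

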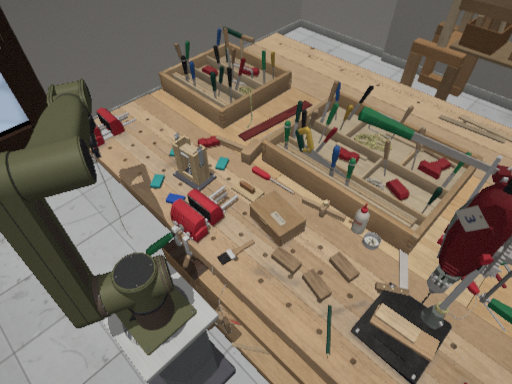

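View pics/top0.png

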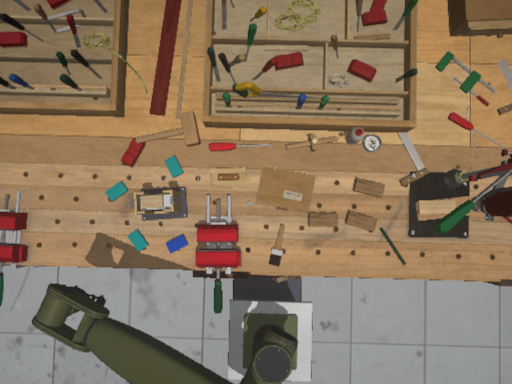

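View pics/wrist0.png

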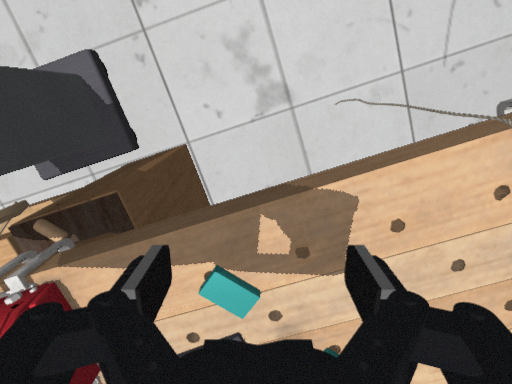

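```bash
cat > h.py <<'E'
from cell import manip, vision, job
import cv2, numpy as np
from scipy.spatial.transform import Rotation as R
def cam(n,pose=None):
    p=vision.camera_params(n)
    if n=="wrist":
        o=pose or manip.get_obs()
        Rt=R.from_rotvec(o["eef_rot"]).as_matrix(); M=p["mount"]
        return p, Rt@M[:3,:3], o["position"]+Rt@M[:3,3]
    return p, R.from_rotvec(p["rotation"]).as_matrix(), p["origin"]
def ray(n,u,v,z,c=None):
    p,Rc,o=c or cam(n)
    d=Rc@np.array([(u-p["cx"])/p["fx"],-(v-p["cy"])/p["fy"],-1.])
    return o+d*(z-o[2])/d[2]
def proj(n,P,c=None):
    p,Rc,o=c or cam(n)
    q=Rc.T@(np.asarray(P)-o); return p["cx"]+p["fx"]*q[0]/-q[2], p["cy"]-p["fy"]*q[1]/-q[2]
def snap(n,name=None):
    o=manip.get_obs(); im=vision.get_image(n)[:,:,::-1].copy()
    if name: cv2.imwrite(f"pics/{name}.png",im)
    return im,(cam(n,o) if n=="wrist" else cam(n))
def crop(im,x0,y0,x1,y1,k,name):
    cv2.imwrite(f"pics/{name}.png",cv2.resize(im[y0:y1,x0:x1],None,fx=k,fy=k,interpolation=cv2.INTER_CUBIC))
E
python3 - <<'E'
from h import *
im=cv2.imread("pics/top0.png"); crop(im,100,140,260,260,5,"c1"); crop(im,250,140,410,260,5,"c2")
im=cv2.imread("pics/scene0.png"); crop(im,140,120,300,240,5,"c3")
E
```

```text
(no output)
```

View pics/c1.png

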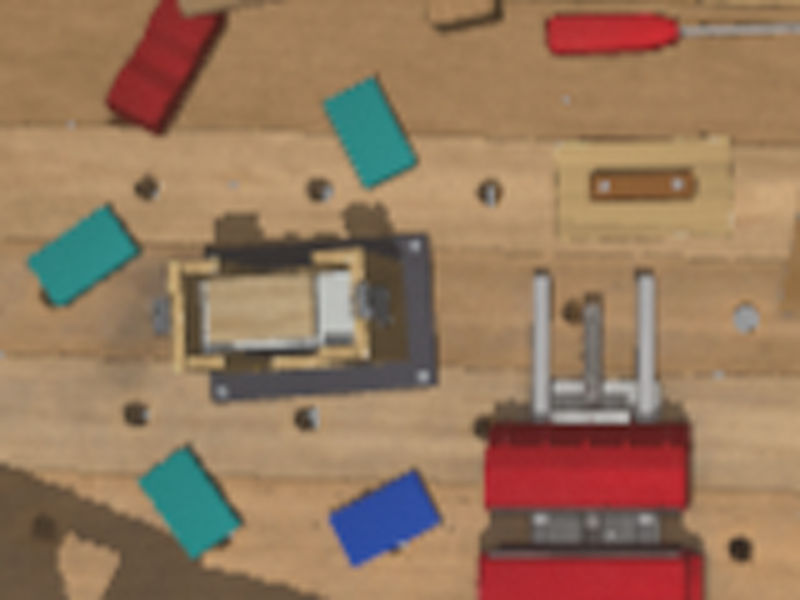

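View pics/c2.png

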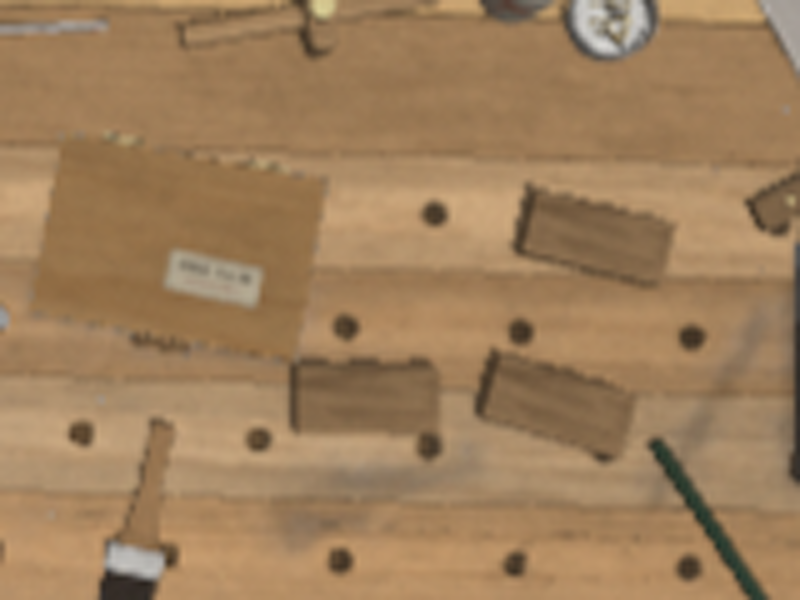

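View pics/c3.png

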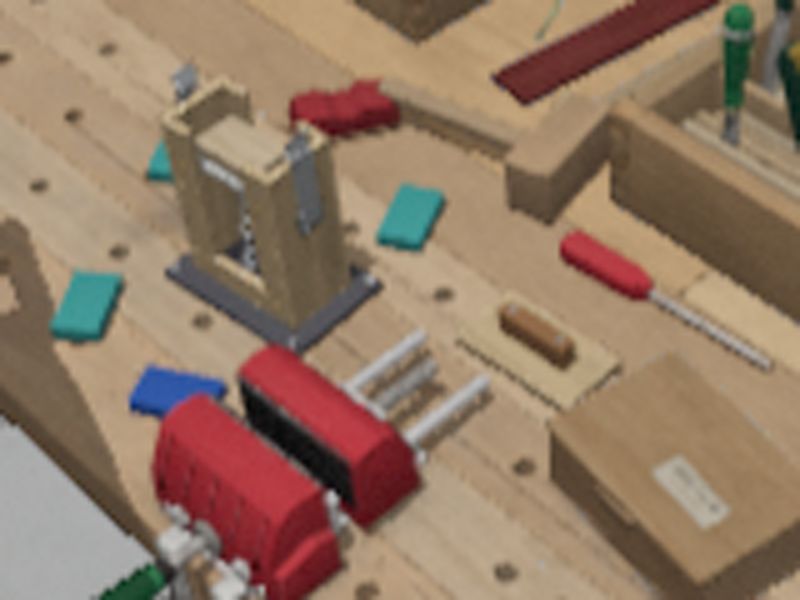

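Run:
```python
from h import *
c=cam("top")
def q(cx,cy,x0,y0,z): return ray("top",x0+cx/5-.4+0.0,y0+cy/5-.4,z,c)[:2].round(4)
print("plate",[q(*p,100,140,.012) for p in [(430,236),(437,384),(212,402),(207,245)]])
print("rim",[q(*p,100,140,.193) for p in [(175,262),(362,250),(370,355),(180,370)]])
print("clips",[q(*p,100,140,.22) for p in [(160,316),(372,300)]])
print("offcut",[q(*p,100,140,.166) for p in [(205,280),(314,275),(316,340),(207,347)]])
print("cover",[q(*p,100,140,.017) for p in [(556,143),(732,136),(734,230),(556,238)]])
print("batten",[q(*p,100,140,.047) for p in [(591,172),(692,170),(692,197),(591,200)]])
for n,ps in dict(b1=[(530,187),(676,222),(656,285),(525,247)],b2=[(297,364),(437,364),(437,432),(297,432)],b3=[(497,355),(635,397),(620,457),(485,412)]).items():
    P=np.array([q(*p,250,140,.03) for p in ps]); e=P[1]-P[0]+P[2]-P[3]; print(n,P.mean(0),np.degrees(np.arctan2(e[1],e[0])),P.tolist())
# box
print([q(*p,250,140,.08) for p in [(65,137),(328,180),(297,360),(33,312)]])
```

```text
plate [array([0.5811, 0.341 ]), array([0.4668, 0.3315]), array([0.4481, 0.5047]), array([0.5693, 0.5136])]
rim [array([0.5462, 0.4907]), array([0.5583, 0.3605]), array([0.4853, 0.3522]), array([0.4711, 0.484 ])]
clips [array([0.5076, 0.4924]), array([0.5226, 0.3475])]
offcut [array([0.5354, 0.4759]), array([0.5411, 0.3988]), array([0.4952, 0.3956]), array([0.4881, 0.4725])]
cover [array([0.6556, 0.2453]), array([0.6648, 0.1092]), array([0.5919, 0.1056]), array([0.5819, 0.2428])]
batten [array([0.631 , 0.2149]), array([0.6347, 0.1381]), array([0.6141, 0.1375]), array([0.6097, 0.2142])]
b1 [ 0.60005  -0.363925] -103.27955075431281 [[0.6357, -0.3123], [0.6119, -0.4244], [0.5631, -0.4098], [0.5895, -0.3092]]
b2 [ 0.470675 -0.190725] -88.41705345948768 [[0.4951, -0.1368], [0.4981, -0.2436], [0.4462, -0.2446], [0.4433, -0.1379]]
b3 [ 0.46925 -0.33735] -106.11904086849675 [[0.5062, -0.2893], [0.4771, -0.395], [0.4312, -0.3842], [0.4625, -0.2809]]
[array([0.6587, 0.0457]), array([ 0.632 , -0.1513]), array([ 0.4972, -0.1311]), array([0.5273, 0.0659])]
```

```bash
cat >> h.py <<'E'
def down(a): # tool x at world yaw a deg, z down
    a=np.radians(a); x=np.array([np.cos(a),np.sin(a),0]); z=np.array([0,0,-1.]); return np.stack([x,np.cross(z,x),z],1)
def plan(wps, start=None):
    """wps: list of (x,y,z,yaw). prints per-leg shift/turn from the previous waypoint (nominal after first)"""
    o=manip.get_obs(); p=o["position"]; Rt=R.from_rotvec(o["eef_rot"]).as_matrix()
    if start: p=np.array(start[:3]); Rt=down(start[3])
    print("t",round(o["t"],2),"pos",p.round(4),"yaw",round(np.degrees(np.arctan2(Rt[1,0],Rt[0,0])),2),"gap",round(o["finger_gap"],3),"F",o["force"].round(1))
    for w in wps:
        Rn=down(w[3]); d=Rt.T@(np.array(w[:3])-p); rv=np.degrees(R.from_matrix(Rt.T@Rn).as_rotvec())
        n=max(np.linalg.norm(d)/.0417,np.linalg.norm(rv)/7.16)
        print("d",d.round(4),"rv",rv.round(2),"rows",round(n,1)); p=np.array(w[:3]); Rt=Rn
E
python3 - <<'E'
from h import *
plan([(0.24,0.58,0.43,72),(0.5155+.005,0.425+0.05,0.45,5.5)])
E
```

```text
t 0.15 pos [0.2011 0.6176 0.2554] yaw 71.96 gap 0.997 F [ 0.3  0.4 -0.2]
d [-0.024   0.0486 -0.1746] rv [-0.01  0.09 -0.04] rows 4.4
d [-0.0132  0.2992 -0.02  ] rv [ 0.   0.  66.5] rows 9.3
```

Emit:
jog_arm(
  rows="-0.024 0.0486 -0.1746 0 0 0;-0.024 0.0486 -0.1746 0 0 0;-0.024 0.0486 -0.1746 0 0 0;-0.024 0.0486 -0.1746 0 0 0;-0.024 0.0486 -0.1746 0 0 0",
  hand=0,
)

```text
t: 0.57
position: [0.2413, 0.58, 0.4377]
eef_rot: [-2.541, -1.842, -0.012]
force: [-0.6, -0.5, 2.1]
finger_gap: 1.0
```

Emit:
jog_arm(
  rows="-0.007 0.15 -0.01 0 0 33.2;-0.007 0.15 -0.01 0 0 33.2;-0.007 0.15 -0.01 0 0 33.2;-0.007 0.15 -0.01 0 0 33.2;-0.007 0.15 -0.01 0 0 33.2",
)

```text
t: 0.98
position: [0.3863, 0.5245, 0.4471]
eef_rot: [-2.967, -1.023, -0.011]
force: [0.6, 0.0, -0.5]
finger_gap: 1.002
```

Run:
```python
from h import *
plan([(0.5155+.005,0.425+0.05,0.45,5.5)])
```

```text
t 0.98 pos [0.3863 0.5245 0.4471] yaw 38.06 gap 1.002 F [ 0.6  0.  -0.5]
d [ 0.0752  0.1217 -0.0024] rv [-0.18 -0.42 32.56] rows 4.5
```

Emit:
jog_arm(
  rows="0.075 0.122 0 0 -0.4 32.6;0.075 0.122 0 0 -0.4 32.6;0.075 0.122 0 0 -0.4 32.6;0.075 0.122 0 0 -0.4 32.6;0.075 0.122 0 0 -0.4 32.6",
)

```text
t: 1.4
position: [0.5249, 0.4721, 0.4445]
eef_rot: [3.139, 0.133, -0.004]
force: [-0.7, 0.8, -0.3]
finger_gap: 0.998
```

Emit:
jog_arm(
  rows="0 0 0 0 0 0;0 0 0 0 0 0",
)

```text
t: 1.57
position: [0.5255, 0.4716, 0.4425]
eef_rot: [3.137, 0.134, -0.007]
force: [-1.0, -0.1, 0.0]
finger_gap: 1.0
```

Run:
```python
from h import *
im,c=snap("wrist","w1"); crop(im,120,100,400,310,2.8,"w1c"); np.save("w1.npy",np.hstack([c[1].ravel(),c[2]]))
plan([])
```

```text
t 1.62 pos [0.5248 0.472  0.4431] yaw 4.94 gap 0.999 F [-0.7 -0.3 -0.2]
```

View pics/w1c.png

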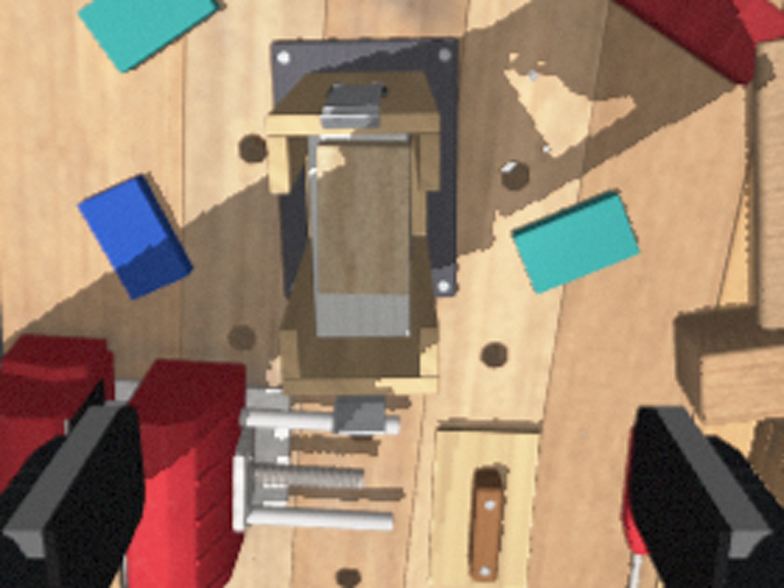

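Run:
```python
from h import *
a=np.load("w1.npy"); c=(vision.camera_params("wrist"),a[:9].reshape(3,3),a[9:])
q=lambda x,y,z: ray("wrist",120+x/2.8-.32,100+y/2.8-.32,z,c)[:2].round(4)
print("rim",[q(*p,.193) for p in [(267,114),(440,114),(438,392),(283,392)]])
print("plate",[q(*p,.012) for p in [(273,40),(458,38),(457,296)]])
print("offcut",[q(*p,.166) for p in [(316,140),(410,140),(410,293),(315,293)]])
print("lift",[q(*p,.148) for p in [(316,336),(409,336)]])
print("cover",[q(*p,.017) for p in [(437,430),(540,428)]])
```

```text
rim [array([0.4689, 0.4896]), array([0.5439, 0.496 ]), array([0.5568, 0.3626]), array([0.4821, 0.3561])]
plate [array([0.4468, 0.5075]), array([0.5632, 0.5186]), array([0.5817, 0.3455])]
offcut [array([0.4888, 0.475 ]), array([0.533 , 0.4788]), array([0.5401, 0.4022]), array([0.4929, 0.3981])]
lift [array([0.4937, 0.367 ]), array([0.5429, 0.3712])]
cover [array([0.5781, 0.2427]), array([0.6523, 0.2508])]
```

Run:
```python
from h import *
c=cam("top")
q=lambda cx,cy,x0,y0,z: ray("top",x0+cx/5-.4,y0+cy/5-.4,z,c)[:2].round(4)
print(q(55,390,100,140,.018),q(140,240,100,140,.018),q(60,305,100,140,.018),q(140,485,100,140,0.018))
plan([(0.5143,0.4355,0.30,5.5),(0.5143,0.4355,0.177,5.5)])
```

```text
[0.4539 0.6246] [0.5714 0.5641] [0.5195 0.6237] [0.3829 0.556 ]
t 1.62 pos [0.5248 0.472  0.4431] yaw 4.94 gap 0.999 F [-0.7 -0.3 -0.2]
d [-0.013   0.0354  0.1432] rv [ 0.06  0.24 -0.56] rows 3.6
d [0.    0.    0.123] rv [0. 0. 0.] rows 2.9
```

Emit:
jog_arm(
  rows="-0.013 0.0354 0.143 0 0.24 -0.5;-0.013 0.0354 0.143 0 0.24 -0.5;-0.013 0.0354 0.143 0 0.24 -0.5;-0.013 0.0354 0.143 0 0.24 -0.5;-0.013 0.0354 0.143 0 0.24 -0.5",
)

```text
t: 2.03
position: [0.5105, 0.4335, 0.2917]
eef_rot: [3.129, 0.152, -0.018]
force: [-0.5, 0.7, -1.4]
finger_gap: 0.998
```

Run:
```python
from h import *
im,c=snap("wrist","w2")
plan([(0.5143,0.4355,0.177,5.5)])
```

```text
t 2.08 pos [0.512  0.4348 0.2963] yaw 5.56 gap 1.001 F [1.3 0.3 1. ]
d [ 0.0031 -0.001   0.1193] rv [0.25 0.36 0.06] rows 2.9
```

View pics/w2.png

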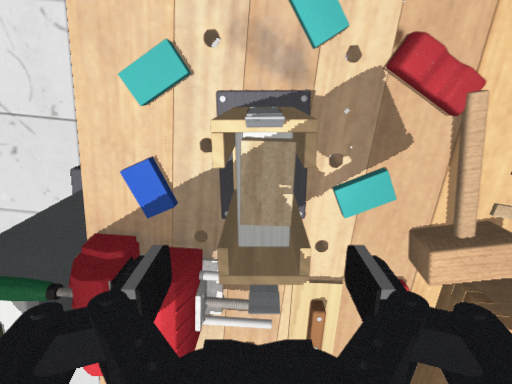

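Emit:
jog_arm(
  rows="0.002 0 0.06 0.2 0.3 0;0.002 0 0.119 0.2 0.3 0;0.002 0 0.119 0.2 0.3 0;0.002 0 0.119 0.2 0.3 0;0.002 0 0.119 0.2 0.3 0",
  hand=0.2,
)

```text
t: 2.5
position: [0.513, 0.4351, 0.1776]
eef_rot: [3.136, 0.155, -0.003]
force: [0.7, -0.3, 0.7]
finger_gap: 0.796
```

Run:
```python
from h import *
im,c=snap("wrist","w3")
plan([(0.5143,0.4355,0.177,5.5)])
```

```text
t 2.55 pos [0.5144 0.436  0.1807] yaw 5.63 gap 0.801 F [0.7 0.2 1.1]
d [-0.0002  0.0005  0.0037] rv [-0.07 -0.14  0.13] rows 0.1
```

View pics/w3.png

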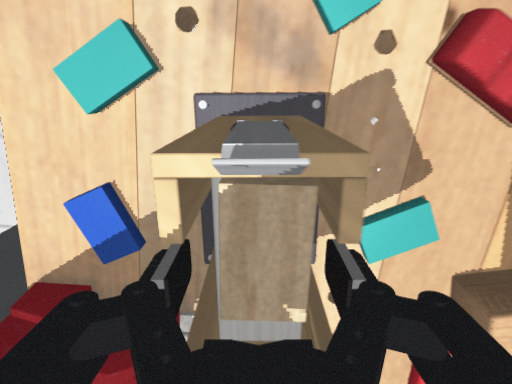

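Emit:
jog_arm(
  rows="0 0 0.002 0 0 0;0 0 0.002 0 0 0;0 0 0.002 0 0 0;0 0 0.002 0 0 0;0 0 0.002 0 0 0",
  hand=1,
  grip_force=30,
)

```text
t: 2.97
position: [0.515, 0.4364, 0.1802]
eef_rot: [-3.135, -0.154, -0.007]
force: [0.0, 0.7, -0.4]
finger_gap: 0.51
```

Emit:
jog_arm(
  rows="0 0 0 0 0 0;0 0 0 0 0 0;0 0 0 0 0 0",
)

```text
t: 3.22
position: [0.515, 0.4364, 0.1803]
eef_rot: [-3.135, -0.154, -0.007]
force: [0.3, 0.5, 0.5]
finger_gap: 0.511
```

Run:
```python
from h import *
im,c=snap("wrist","w4")
plan([(0.5143,0.4355,0.37,5.5),(0.454,0.6246,0.25,5.5)])
```

```text
t 3.27 pos [0.515  0.4364 0.1802] yaw 5.62 gap 0.506 F [ 0.6 -0.3  0.2]
d [ 1.000e-04  3.000e-04 -1.898e-01] rv [-0.14 -0.26  0.12] rows 4.6
d [-0.0419 -0.194   0.12  ] rv [0. 0. 0.] rows 5.6
```

View pics/w4.png

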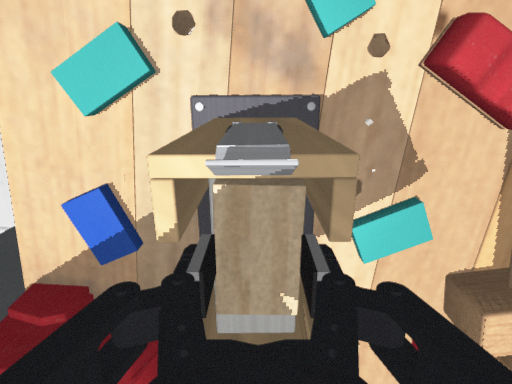

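Emit:
jog_arm(
  rows="0 0 -0.04 0 0 0;0 0 -0.08 0 0 0;0 0 -0.12 0 0 0;0 0 -0.16 0 0 0;0 0 -0.19 0 0 0",
)

```text
t: 3.68
position: [0.5143, 0.4359, 0.3742]
eef_rot: [-3.133, -0.154, -0.011]
force: [-0.0, 0.0, -0.3]
finger_gap: 0.511
```

Run:
```python
from h import *
im,c=snap("wrist","w5")
plan([(0.454,0.6246,0.30,5.5),(0.454,0.6246,0.05,5.5)])
```

```text
t 3.73 pos [0.5157 0.4369 0.3818] yaw 5.62 gap 0.511 F [-0.2  0.5  5.2]
d [-0.0443 -0.1921  0.0829] rv [-0.54 -0.96  0.12] rows 5.1
d [0.   0.   0.25] rv [0. 0. 0.] rows 6.0
```

View pics/w5.png

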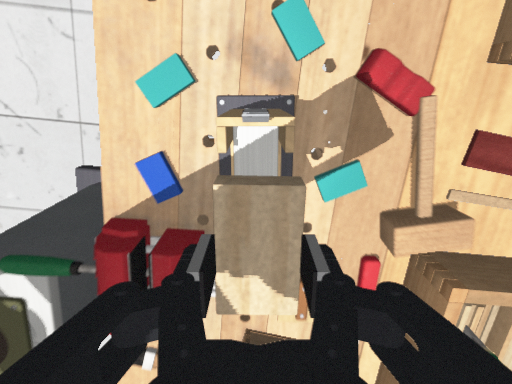

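Emit:
jog_arm(
  rows="-0.044 -0.192 0.08 -0.5 -0.8 0;-0.044 -0.192 0.08 -0.5 -0.8 0;-0.044 -0.192 0.08 -0.5 -0.8 0;-0.044 -0.192 0.08 -0.5 -0.8 0;-0.044 -0.192 0.08 -0.5 -0.8 0",
)

```text
t: 4.15
position: [0.4537, 0.6251, 0.3015]
eef_rot: [3.138, 0.154, 0.003]
force: [1.4, 0.9, -0.4]
finger_gap: 0.51
```

Emit:
jog_arm(
  rows="0 0 0.04 0 0 0;0 0 0.08 0 0 0;0 0 0.12 0 0 0;0 0 0.16 0 0 0;0 0 0.16 0 0 0",
)

```text
t: 4.57
position: [0.4497, 0.6202, 0.1281]
eef_rot: [3.123, 0.153, -0.018]
force: [-1.7, -1.6, -3.2]
finger_gap: 0.513
```

Run:
```python
from h import *
im,c=snap("wrist","w6")
plan([(0.454,0.6246,0.035,5.5)])
```

```text
t 4.62 pos [0.4512 0.6218 0.1333] yaw 5.61 gap 0.509 F [-0.5 -0.5 -0.1]
d [ 0.0038 -0.0035  0.0982] rv [0.58 0.46 0.11] rows 2.4
```

View pics/w6.png

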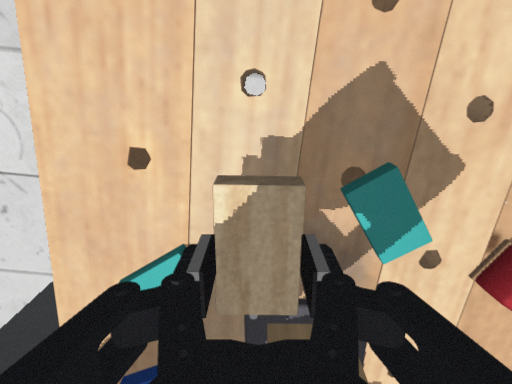

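Emit:
jog_arm(
  rows="0.003 -0.015 0.04 0.5 0.4 0;0.003 -0.015 0.07 0.5 0.4 0;0.003 -0.015 0.09 0.5 0.4 0;0.003 -0.015 0.096 0.5 0.4 0;0.003 -0.015 0.096 0.5 0.4 0",
)

```text
t: 5.03
position: [0.4528, 0.6367, 0.039]
eef_rot: [3.138, 0.153, -0.0]
force: [0.7, -0.3, -1.0]
finger_gap: 0.507
```

Emit:
jog_arm(
  rows="0 0 0 0 0 0;0 0 0 0 0 0",
)

```text
t: 5.2
position: [0.4545, 0.6386, 0.0434]
eef_rot: [-3.133, -0.153, -0.007]
force: [0.9, 0.0, 0.6]
finger_gap: 0.511
```

Run:
```python
from h import *
im,c=snap("wrist","w7")
plan([(0.454,0.6366,0.035,5.5)])
```

```text
t 5.25 pos [0.4543 0.6384 0.043 ] yaw 5.59 gap 0.509 F [ 0.1 -0.2  0.5]
d [-0.0005  0.0018  0.008 ] rv [-0.22 -0.23  0.09] rows 0.2
```

View pics/w7.png

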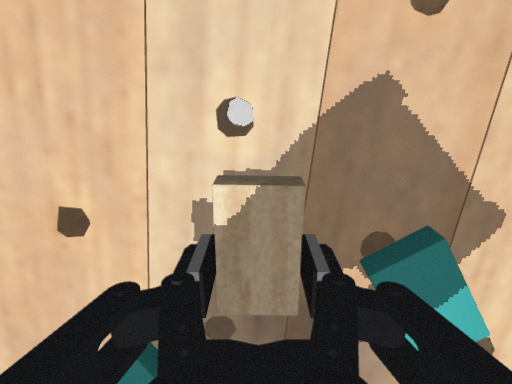

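Emit:
jog_arm(
  rows="0 0 0.004 0 0 0;0 0 0.008 0 0 0;0 0 0.009 0 0 0;0 0 0.009 0 0 0",
)

```text
t: 5.58
position: [0.4554, 0.6395, 0.0363]
eef_rot: [-3.131, -0.153, -0.01]
force: [1.5, 0.6, 5.0]
finger_gap: 0.513
```

Emit:
jog_arm(
  rows="0 0 0 0 0 0;0 0 0 0 0 0;0 0 0 0 0 0;0 0 0 0 0 0",
  hand=0.2,
)

```text
t: 5.92
position: [0.4551, 0.6392, 0.0357]
eef_rot: [-3.132, -0.153, -0.009]
force: [0.7, -0.5, -1.5]
finger_gap: 0.804
```

Run:
```python
from h import *
im,c=snap("wrist","w8")
plan([(0.455,0.6366,0.24,5.5)])
```

```text
t 5.97 pos [0.4551 0.6392 0.0356] yaw 5.59 gap 0.799 F [-0.   0.2 -0.1]
d [ 0.0008  0.0015 -0.2044] rv [-0.32 -0.34  0.09] rows 4.9
```

View pics/w8.png

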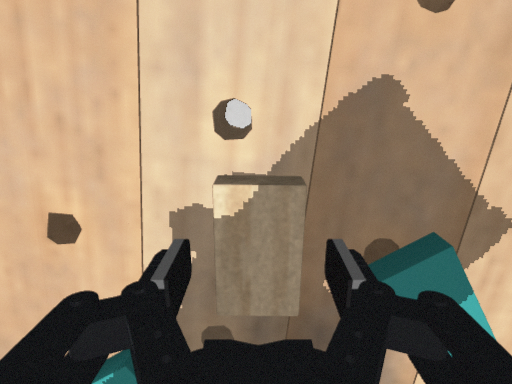

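Emit:
jog_arm(
  rows="0 0 -0.04 0 0 0;0 0 -0.08 0 0 0;0 0 -0.12 0 0 0;0 0 -0.16 0 0 0;0 0 -0.2 0 0 0",
  hand=0.1,
)

```text
t: 6.38
position: [0.4537, 0.6377, 0.2371]
eef_rot: [-3.133, -0.153, -0.008]
force: [0.8, 1.6, 0.0]
finger_gap: 0.898
```

Run:
```python
from h import *
im,c=snap("top","t1")
crop(im,90,140,410,270,2.5,"t1c")
plan([(0.47,0.45,0.40,5.5),(0.48,0.25,0.42,4),(0.48,0.05,0.42,2),(0.48,-0.15,0.42,0)])
```

```text
t 6.43 pos [0.4561 0.6406 0.2494] yaw 5.59 gap 0.903 F [1.2 2.3 6.8]
d [-0.0022  0.1885 -0.1538] rv [-0.93 -0.96  0.1 ] rows 5.8
d [-0.0092  0.2    -0.02  ] rv [0.  0.  1.5] rows 4.8
d [-0.014   0.1995  0.    ] rv [0. 0. 2.] rows 4.8
d [-0.007   0.1999  0.    ] rv [0. 0. 2.] rows 4.8
```

View pics/t1c.png

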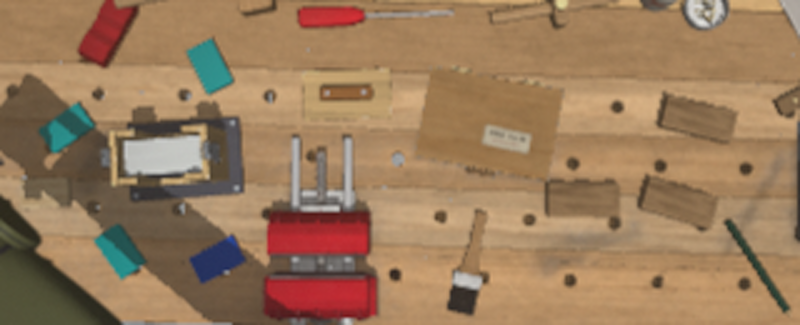

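Emit:
jog_arm(
  rows="0 0.16 -0.14 -0.9 -0.9 0;0 0.16 -0.14 -0.9 -0.9 0;0 0.16 -0.14 -0.9 -0.9 0;0 0.16 -0.14 -0.9 -0.9 0;0 0.16 -0.14 -0.9 -0.9 0",
)

```text
t: 6.85
position: [0.4684, 0.4858, 0.3793]
eef_rot: [-3.138, -0.154, -0.001]
force: [0.8, 0.1, 0.4]
finger_gap: 0.899
```

Emit:
jog_arm(
  rows="-0.01 0.205 -0.01 0 0 1.5;-0.01 0.205 -0.01 0 0 1.5;-0.01 0.205 -0.01 0 0 1.5;-0.01 0.205 -0.01 0 0 1.5;-0.01 0.205 -0.01 0 0 1.5",
)

```text
t: 7.27
position: [0.4781, 0.2789, 0.389]
eef_rot: [3.14, 0.113, 0.001]
force: [-0.2, -0.1, 0.1]
finger_gap: 0.898
```

Emit:
jog_arm(
  rows="-0.01 0.205 -0.01 0 0 2;-0.01 0.205 -0.01 0 0 2;-0.01 0.205 -0.01 0 0 2;-0.01 0.205 -0.01 0 0 2;-0.01 0.205 -0.01 0 0 2",
)

```text
t: 7.68
position: [0.4823, 0.0718, 0.3989]
eef_rot: [3.141, 0.059, 0.001]
force: [1.7, 0.1, 0.1]
finger_gap: 0.901
```

Run:
```python
from h import *
plan([(0.49,-0.16,0.42,0)])
```

```text
t 7.68 pos [0.4823 0.0718 0.3989] yaw 2.15 gap 0.901 F [1.7 0.1 0.1]
d [-0.001   0.2319 -0.0211] rv [ 0.   -0.05  2.15] rows 5.6
```

Emit:
jog_arm(
  rows="0 0.2 -0.02 0 0 2;0 0.2 -0.02 0 0 2;0 0.2 -0.02 0 0 2;0 0.2 -0.02 0 0 2;0 0.2 -0.02 0 0 2",
)

```text
t: 8.1
position: [0.4893, -0.1305, 0.4188]
eef_rot: [3.141, 0.003, 0.002]
force: [0.4, -0.2, 0.6]
finger_gap: 0.901
```

Emit:
jog_arm(
  rows="0 0.03 0 0 0 0;0 0.03 0 0 0 0;0 0.03 0 0 0 0",
)

```text
t: 8.35
position: [0.4891, -0.1619, 0.4181]
eef_rot: [-3.141, 0.002, -0.0]
force: [-0.5, -0.2, -0.4]
finger_gap: 0.9
```

Run:
```python
from h import *
im,c=snap("wrist","w9"); np.save("w9.npy",np.hstack([c[1].ravel(),c[2]]))
plan([])
g=cv2.cvtColor(im,cv2.COLOR_BGR2HSV)
for P in [(.47,-.19,.03),(.60,-.364,.03),(.469,-.337,.03)]:
    u,v=map(int,proj("wrist",P,c)); print(u,v,g[v,u] if 0<=v<384 and 0<=u<512 else None)
```

```text
t 8.4 pos [ 0.4892 -0.1607  0.4183] yaw 0.02 gap 0.898 F [ 0.1  0.4 -0.4]
247 158 [ 15  95 158]
317 249 [ 15  99 157]
247 236 [ 15  94 157]
```

View pics/w9.png

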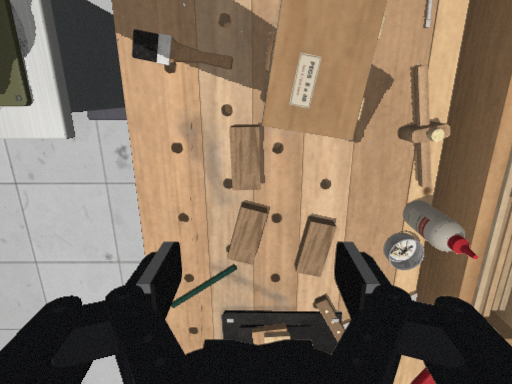

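```bash
cat >> h.py <<'E'
def blanks(im,c,n,seeds,z=.03,tol=16,name=None):
    """local colour mask by flood from seed; minAreaRect of ray-cast contour on plane z"""
    vis=im.copy(); out=[]
    for P in seeds:
        u,v=map(int,np.round(proj(n,P,c)))
        if not(0<=u<im.shape[1] and 0<=v<im.shape[0]): out.append(None); continue
        b=cv2.GaussianBlur(im,(3,3),0); ref=np.median(b[v-3:v+4,u-3:u+4].reshape(-1,3),0)
        m=(np.abs(b.astype(int)-ref).max(2)<tol).astype(np.uint8)
        m=cv2.morphologyEx(m,cv2.MORPH_OPEN,np.ones((3,3),np.uint8)); m=cv2.morphologyEx(m,cv2.MORPH_CLOSE,np.ones((3,3),np.uint8))
        k,l=cv2.connectedComponents(m); m=(l==l[v,u]).astype(np.uint8)
        ct=max(cv2.findContours(m,cv2.RETR_EXTERNAL,cv2.CHAIN_APPROX_NONE)[0],key=cv2.contourArea)
        cv2.drawContours(vis,[ct],-1,(0,255,0),1)
        pts=np.array([ray(n,q[0][0],q[0][1],z,c)[:2] for q in ct],np.float32)
        (x,y),(w,h),a=cv2.minAreaRect(pts*1000)
        if w>h: w,h,a=h,w,a+90
        a=(a+90)%180-90  # yaw of the short side
        out.append((round(x/1000,4),round(y/1000,4),round(a,1),round(w),round(h))); print(n,out[-1])
    if name: cv2.imwrite(f"pics/{name}.png",vis)
    return out
E
python3 - <<'E'
from h import *
S=[(.47,-.19,.03),(.60,-.364,.03),(.469,-.337,.03)]
a=np.load("w9.npy"); c=(vision.camera_params("wrist"),a[:9].reshape(3,3),a[9:])
blanks(cv2.imread("pics/w9.png"),c,"wrist",S,name="w9v")
blanks(cv2.imread("pics/t1.png"),cam("top"),"top",S,name="t1v")
v=cv2.imread("pics/w9v.png"); crop(v,190,100,350,290,3,"w9vc")
E
```

```text
wrist (0.4661, -0.1916, -0.1, 47, 106)
wrist (0.5957, -0.3654, -12.5, 48, 107)
wrist (0.4655, -0.3374, -14.9, 54, 108)
top (0.4729, -0.1923, -0.9, 53, 104)
top (0.5953, -0.3643, -11.7, 57, 104)
top (0.4703, -0.3382, -13.9, 55, 107)
```

View pics/w9vc.png

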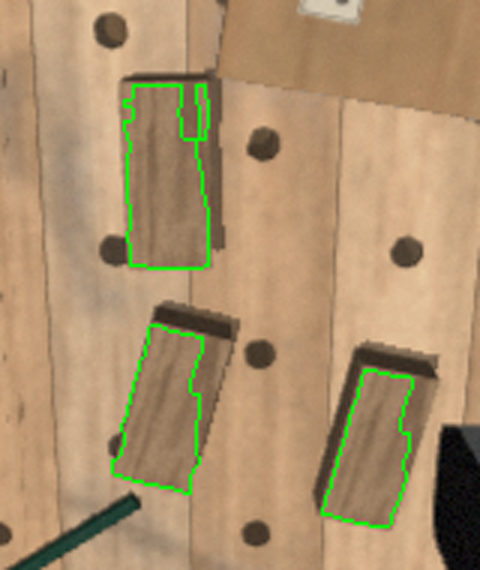

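Run:
```python
from h import *
a=np.load("w9.npy"); c=(vision.camera_params("wrist"),a[:9].reshape(3,3),a[9:])
for n,ps in dict(b2=[(126,83),(212,82),(210,267),(130,268)],b3=[(150,323),(231,340),(190,493),(112,475)],b1=[(362,367),(437,378),(391,527),(322,514)]).items():
    P=np.array([ray("wrist",190+x/3-.33,100+y/3-.33,.03,c)[:2] for x,y in ps]); e=P[1]-P[0]+P[2]-P[3]; f=P[0]-P[3]+P[1]-P[2]
    print(n,P.mean(0).round(4),np.degrees(np.arctan2(e[1],e[0])),np.degrees(np.arctan2(-f[0],f[1])),np.linalg.norm(e)/2,np.linalg.norm(f)/2)
plan([(0.47,-0.198,0.25,0),(0.47,-0.198,0.06,0)])
```

```text
b2 [ 0.4677 -0.1908] 0.5671034426906639 -0.4929419952132865 0.04723538249204547 0.10701972385084212
b3 [ 0.4661 -0.3368] -13.884554548361216 -13.944229647732254 0.05047336337429297 0.1072193702471669
b1 [ 0.5958 -0.3639] -10.679546689956366 -11.4886922068504 0.046437887371752334 0.10611258841142643
t 8.4 pos [ 0.4892 -0.1607  0.4183] yaw 0.02 gap 0.898 F [ 0.1  0.4 -0.4]
d [-0.0193  0.0373  0.1683] rv [-0.02 -0.02  0.02] rows 4.2
d [0.   0.   0.19] rv [0. 0. 0.] rows 4.6
```

Emit:
jog_arm(
  rows="-0.02 0.037 0.168 0 0 0;-0.02 0.037 0.168 0 0 0;-0.02 0.037 0.168 0 0 0;-0.02 0.037 0.168 0 0 0;-0.02 0.037 0.168 0 0 0",
  hand=0.05,
)

```text
t: 8.82
position: [0.4654, -0.195, 0.2417]
eef_rot: [-3.135, -0.002, 0.018]
force: [-0.4, 0.9, -1.8]
finger_gap: 0.951
```

Run:
```python
from h import *
im,c=snap("wrist","w10")
plan([(0.469,-0.198,0.10,0),(0.469,-.198,.034,0)])
blanks(im,c,"wrist",[(.469,-.191,.03)],name="w10v",tol=20)
```

```text
t 8.87 pos [ 0.4664 -0.1954  0.244 ] yaw 0.07 gap 0.949 F [ 0.  -0.4 -1. ]
d [0.0039 0.0035 0.144 ] rv [-0.34  0.53  0.07] rows 3.5
d [0.    0.    0.066] rv [0. 0. 0.] rows 1.6
wrist (0.4663, -0.1951, 1.1, 50, 103)
```

View pics/w10v.png

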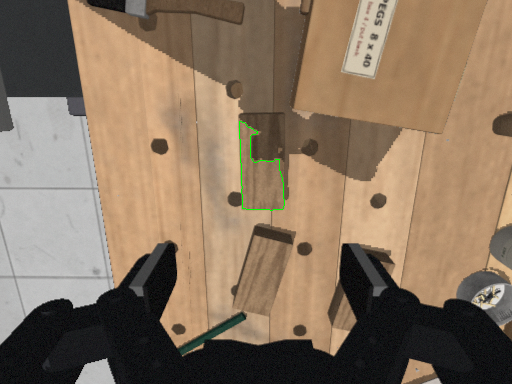

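Emit:
jog_arm(
  rows="0.001 0.001 0.04 -0.3 0.4 0;0.001 0.001 0.08 -0.3 0.4 0;0.001 0.001 0.12 -0.3 0.4 0;0.001 0.001 0.144 -0.3 0.4 0;0.001 0.001 0.144 -0.3 0.4 0",
)

```text
t: 9.28
position: [0.4643, -0.1931, 0.0965]
eef_rot: [-3.137, -0.004, 0.014]
force: [-0.4, 1.6, -0.3]
finger_gap: 0.95
```

Emit:
jog_arm(
  rows="0 0 0.03 0 0 0;0 0 0.05 0 0 0;0 0 0.055 0 0 0;0 0 0.055 0 0 0",
)

```text
t: 9.62
position: [0.4653, -0.1928, 0.0432]
eef_rot: [-3.137, -0.006, 0.012]
force: [-0.4, -0.7, 0.4]
finger_gap: 0.952
```

Run:
```python
from h import *
im,c=snap("wrist","w11")
plan([(0.468,-0.198,0.034,0)])
```

```text
t 9.67 pos [ 0.466  -0.1933  0.0442] yaw 0.2 gap 0.948 F [-0.1 -0.7 -0.7]
d [0.0021 0.0047 0.0102] rv [-0.18  0.34  0.2 ] rows 0.3
```

View pics/w11.png

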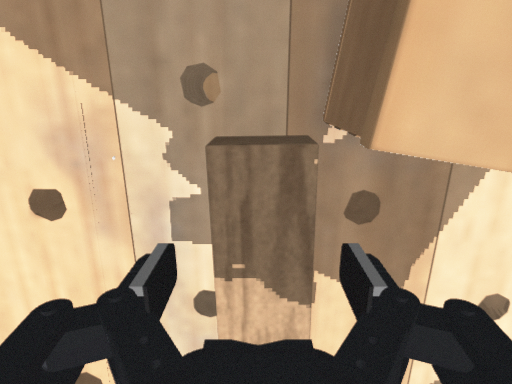

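Emit:
jog_arm(
  rows="0.002 0.004 0.01 -0.2 0.3 0;0.002 0.004 0.01 -0.2 0.3 0;0.002 0.004 0.01 -0.2 0.3 0",
)

```text
t: 9.92
position: [0.4689, -0.1979, 0.0355]
eef_rot: [3.14, 0.005, 0.002]
force: [-0.0, 0.9, -0.2]
finger_gap: 0.952
```

Emit:
jog_arm(
  rows="0 0 0 0 0 0;0 0 0 0 0 0;0 0 0 0 0 0;0 0 0 0 0 0;0 0 0 0 0 0",
  hand=1,
  grip_force=40,
)

```text
t: 10.33
position: [0.4695, -0.1983, 0.0364]
eef_rot: [3.139, 0.005, 0.004]
force: [-1.2, 0.5, 4.3]
finger_gap: 0.576
```

Run:
```python
from h import *
im,c=snap("wrist","w12")
plan([(0.468,-0.197,0.25,0),(0.48,0.02,0.38,2),(.50,.22,.4,5.5),(.514,.417,.4,5.5)])
```

```text
t 10.38 pos [ 0.4695 -0.1983  0.0364] yaw 0.2 gap 0.571 F [-0.7  0.7  5.6]
d [-0.001  -0.0008 -0.2136] rv [ 0.12 -0.14  0.2 ] rows 5.1
d [ 0.012 -0.217 -0.13 ] rv [ 0.  0. -2.] rows 6.1
d [ 0.027  -0.1992 -0.02  ] rv [ 0.   0.  -3.5] rows 4.8
d [ 0.0328 -0.1948  0.    ] rv [0. 0. 0.] rows 4.7
```

View pics/w12.png

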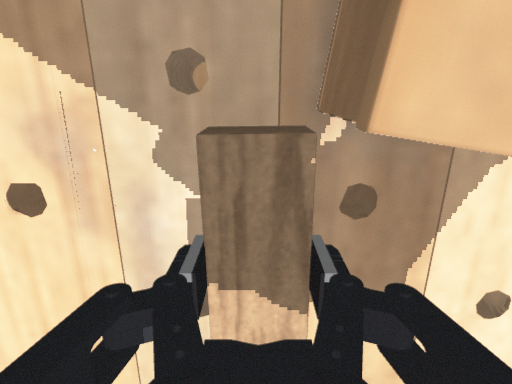

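```bash
cat >> h.py <<'E'
def heldcenter(u0,u1,v,zb):  # far top edge pixels of held/gripped blank, zb: top face height below TCP (m)
    c=cam("wrist"); o=manip.get_obs(); Rt=R.from_rotvec(o["eef_rot"]).as_matrix()
    for u in (u0,u1):
        P=ray("wrist",u,v,o["position"][2]-zb,c); print("tool xy of edge pt",(Rt.T@(P-o["position"])).round(4))
E
python3 - <<'E'
from h import *
heldcenter(198,316,134,.0064)
E
```

```text
tool xy of edge pt [-0.0261 -0.0616  0.0062]
tool xy of edge pt [ 0.022  -0.0615  0.0063]
```

Emit:
jog_arm(
  rows="0 0 -0.04 0 0 0;0 0 -0.08 0 0 0;0 0 -0.12 0 0 0;0 0 -0.16 0 0 0;0 0 -0.2 0 0 0",
)

```text
t: 10.8
position: [0.4682, -0.1974, 0.2372]
eef_rot: [3.14, 0.005, 0.002]
force: [1.9, -0.6, -0.2]
finger_gap: 0.573
```

Emit:
jog_arm(
  rows="0.01 -0.15 -0.13 0 0 -2;0.01 -0.15 -0.13 0 0 -2;0.01 -0.15 -0.13 0 0 -2;0.01 -0.15 -0.13 0 0 -2;0.01 -0.15 -0.13 0 0 -2",
)

```text
t: 11.22
position: [0.4772, -0.0453, 0.3687]
eef_rot: [3.14, 0.061, 0.003]
force: [0.6, -0.3, -1.0]
finger_gap: 0.573
```

Emit:
jog_arm(
  rows="0.02 -0.2 -0.02 0 0 -2;0.02 -0.2 -0.02 0 0 -2;0.02 -0.2 -0.02 0 0 -2;0.02 -0.2 -0.02 0 0 -2;0.02 -0.2 -0.02 0 0 -2",
)

```text
t: 11.63
position: [0.4887, 0.1577, 0.3879]
eef_rot: [3.139, 0.117, 0.002]
force: [1.2, -0.6, -0.7]
finger_gap: 0.574
```

Run:
```python
from h import *
plan([(.510,.35,.40,5.5)])
```

```text
t 11.63 pos [0.4887 0.1577 0.3879] yaw 4.26 gap 0.574 F [ 1.2 -0.6 -0.7]
d [ 0.0355 -0.1901 -0.0122] rv [ 0.04 -0.07 -1.24] rows 4.6
```

Emit:
jog_arm(
  rows="0.03 -0.19 -0.012 0 0 -1.2;0.03 -0.19 -0.012 0 0 -1.2;0.03 -0.19 -0.012 0 0 -1.2;0.03 -0.19 -0.012 0 0 -1.2;0.03 -0.19 -0.012 0 0 -1.2",
)

```text
t: 12.05
position: [0.5037, 0.3528, 0.3983]
eef_rot: [3.137, 0.153, -0.001]
force: [0.1, -0.6, -0.5]
finger_gap: 0.576
```

Run:
```python
from h import *
plan([(.516,.4175,.31,5.5)])
```

```text
t 12.05 pos [0.5037 0.3528 0.3983] yaw 5.59 gap 0.576 F [ 0.1 -0.6 -0.5]
d [ 0.0186 -0.0633  0.0882] rv [0.04 0.05 0.09] rows 2.6
```

Emit:
jog_arm(
  rows="0.018 -0.063 0.06 0 0 0;0.018 -0.063 0.088 0 0 0;0.018 -0.063 0.088 0 0 0;0.018 -0.063 0.088 0 0 0",
)

```text
t: 12.38
position: [0.5124, 0.4179, 0.2997]
eef_rot: [3.13, 0.157, -0.022]
force: [-1.2, -1.0, -2.8]
finger_gap: 0.577
```

Emit:
jog_arm(
  rows="0 0 0 0 0 0;0 0 0 0 0 0;0 0 0 0 0 0",
)

```text
t: 12.63
position: [0.5127, 0.4173, 0.3008]
eef_rot: [3.13, 0.156, -0.021]
force: [0.8, 0.9, 0.3]
finger_gap: 0.578
```

Run:
```python
from h import *
im,c=snap("wrist","w13"); np.save("w13.npy",np.hstack([c[1].ravel(),c[2]]))
crop(im,160,60,360,330,2.2,"w13c")
plan([(.516,.4175,.19,5.5)])
```

```text
t 12.68 pos [0.513  0.4174 0.3018] yaw 5.68 gap 0.575 F [ 0.8  0.6 -0.8]
d [ 0.0043 -0.0004  0.1117] rv [0.34 0.69 0.19] rows 2.7
```

View pics/w13c.png

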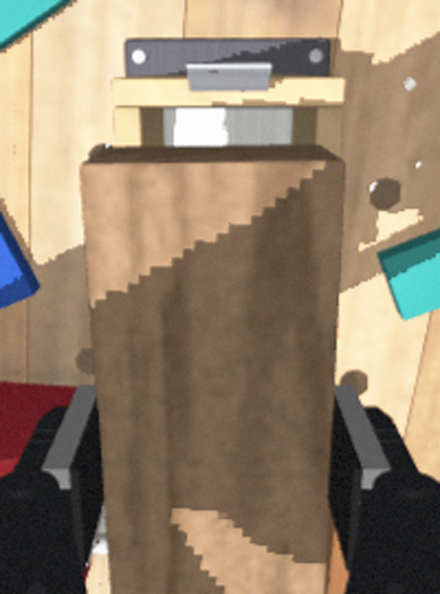

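Run:
```python
from h import *
a=np.load("w13.npy"); c=(vision.camera_params("wrist"),a[:9].reshape(3,3),a[9:])
q=lambda x,y,z: ray("wrist",160+x/2.2-.27,60+y/2.2-.27,z,c)
al=np.radians(5.5); ex=np.array([np.cos(al),np.sin(al)]); ey=np.array([-ex[1],ex[0]])
p=np.array([.513,.4174]);
for n,pt,z in [("rimL out",(113,80),.193),("rimR out",(345,80),.193),("rimL in",(113,106),.193),("rimR in",(345,106),.193),("plateL",(125,38),.012),("plateR",(331,40),.012),("blankL",(81,162),.3018-.0064),("blankR",(344,162),.3018-.0064)]:
    P=q(*pt,z)[:2]; print(n,P.round(4),"mag-aligned rel TCP",((P-p)@ex).round(4),((P-p)@ey).round(4))
```

```text
rimL out [0.4689 0.4884] mag-aligned rel TCP -0.0371 0.0749
rimR out [0.5438 0.4958] mag-aligned rel TCP 0.0381 0.0751
rimL in [0.4693 0.4802] mag-aligned rel TCP -0.0375 0.0667
rimR in [0.545  0.4877] mag-aligned rel TCP 0.0386 0.0669
plateL [0.4458 0.5067] mag-aligned rel TCP -0.0583 0.0953
plateR [0.5638 0.5172] mag-aligned rel TCP 0.0601 0.0945
blankL [0.4801 0.4765] mag-aligned rel TCP -0.0271 0.0619
blankR [0.528  0.4813] mag-aligned rel TCP 0.0211 0.0622
```

Emit:
jog_arm(
  rows="0.004 0 0.02 0.3 0.7 -0.1;0.004 0 0.04 0.3 0.7 -0.1;0.004 0 0.06 0.3 0.7 -0.1;0.004 0 0.07 0.3 0.7 -0.1;0.004 0 0.07 0.3 0.7 -0.1",
)

```text
t: 13.1
position: [0.5157, 0.4161, 0.2301]
eef_rot: [3.135, 0.157, -0.004]
force: [-0.1, 0.7, -2.1]
finger_gap: 0.573
```

Run:
```python
from h import *
im,c=snap("wrist","w14"); np.save("w14.npy",np.hstack([c[1].ravel(),c[2]]))
crop(im,160,60,360,330,2.2,"w14c")
plan([(.516,.4175,.187,5.5)])
```

```text
t 13.15 pos [0.5163 0.4167 0.2319] yaw 5.74 gap 0.571 F [ 0.8  0.6 -1.3]
d [-0.0002 -0.0009  0.0449] rv [0.05 0.01 0.24] rows 1.1
```

View pics/w14c.png

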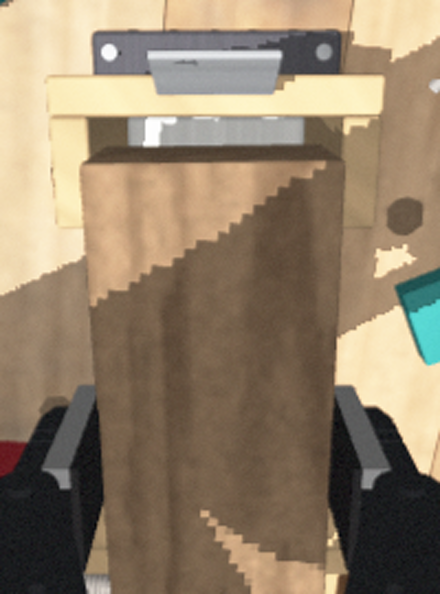

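Emit:
jog_arm(
  rows="0 -0.001 0.012 0 0 0.2;0 -0.001 0.024 0 0 0.2;0 -0.001 0.036 0 0 0.2;0 -0.001 0.043 0 0 0.2;0 -0.001 0.043 0 0 0.2",
)

```text
t: 13.57
position: [0.5151, 0.417, 0.1858]
eef_rot: [3.135, 0.152, -0.006]
force: [-0.2, -0.1, -1.5]
finger_gap: 0.579
```

Emit:
jog_arm(
  rows="0 0 0 0 0 0;0 0 0 0 0 0",
)

```text
t: 13.73
position: [0.515, 0.4169, 0.1855]
eef_rot: [3.134, 0.152, -0.007]
force: [-0.3, 0.1, -1.3]
finger_gap: 0.579
```

Run:
```python
from h import *
im,c=snap("wrist","w15"); np.save("w15.npy",np.hstack([c[1].ravel(),c[2]]))
crop(im,160,60,360,330,2.2,"w15c")
plan([(.516,.4175,.187,5.5)])
```

```text
t 13.78 pos [0.5151 0.417  0.1859] yaw 5.55 gap 0.58 F [-0.1 -0.  -0.1]
d [ 0.0009 -0.0004 -0.0011] rv [0.18 0.24 0.05] rows 0.0
```

View pics/w15c.png

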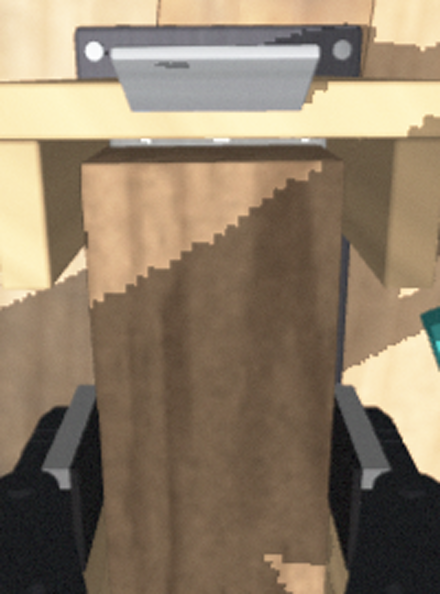

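Emit:
jog_arm(
  rows="0 0 0 0 0 0;0 0 0 0 0 0;0 0 0 0 0 0;0 0 0 0 0 0;0 0 0 0 0 0",
  hand=0.15,
)

```text
t: 14.2
position: [0.5152, 0.4171, 0.1863]
eef_rot: [3.135, 0.152, -0.006]
force: [-0.8, -0.2, 0.3]
finger_gap: 0.847
```

Emit:
jog_arm(
  rows="0 0 -0.04 0 0 0;0 0 -0.08 0 0 0;0 0 -0.12 0 0 0;0 0 -0.16 0 0 0;0 0 -0.2 0 0 0",
)

```text
t: 14.62
position: [0.5156, 0.4176, 0.3885]
eef_rot: [3.135, 0.152, -0.005]
force: [0.5, 1.3, -0.7]
finger_gap: 0.85
```

Run:
```python
from h import *
im,c=snap("wrist","w16"); np.save("w16.npy",np.hstack([c[1].ravel(),c[2]]))
crop(im,160,60,360,330,2.2,"w16c")
im,c=snap("top","t2"); crop(im,90,140,410,270,2.5,"t2c")
S=[(.5957,-.3642,.03),(.467,-.337,.03)]
blanks(im,c,"top",S)
plan([(.50,.22,.40,4),(.49,.02,.40,0),(0.468,-.18,.40,-7),(.468,-.31,.35,-14)])
```

```text
top (0.5948, -0.3647, -13.0, 58, 105)
top (0.4703, -0.3382, -13.9, 55, 107)
t 14.72 pos [0.5176 0.419  0.3974] yaw 5.55 gap 0.845 F [ 0.2 -0.1  1.5]
d [-0.0368  0.1963 -0.004 ] rv [-0.3  -0.61  1.55] rows 4.8
d [-0.0239  0.1988  0.    ] rv [0. 0. 4.] rows 4.8
d [-0.022  0.2    0.   ] rv [0. 0. 7.] rows 4.8
d [0.0158 0.129  0.05  ] rv [0. 0. 7.] rows 3.3
```

View pics/w16c.png

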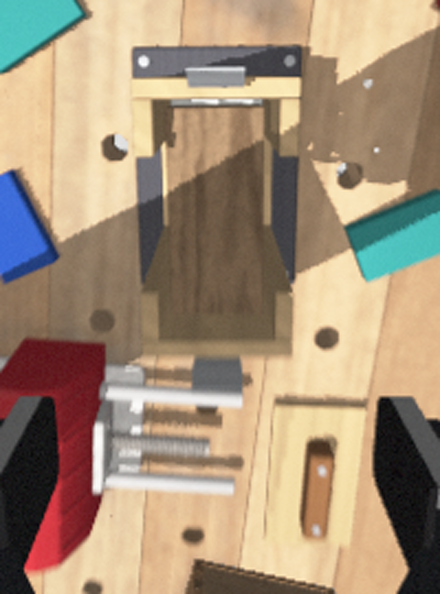

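View pics/t2c.png

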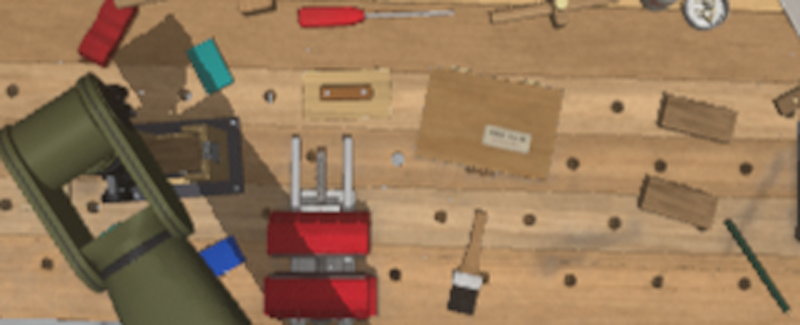

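Emit:
jog_arm(
  rows="-0.037 0.196 0 -0.3 -0.5 1.5;-0.037 0.196 0 -0.3 -0.5 1.5;-0.037 0.196 0 -0.3 -0.5 1.5;-0.037 0.196 0 -0.3 -0.5 1.5;-0.037 0.196 0 -0.3 -0.5 1.5",
)

```text
t: 15.13
position: [0.4992, 0.2179, 0.3959]
eef_rot: [3.139, 0.11, 0.004]
force: [0.5, 0.0, 0.8]
finger_gap: 0.848
```

Emit:
jog_arm(
  rows="-0.024 0.2 0 0 0 4;-0.024 0.2 0 0 0 4;-0.024 0.2 0 0 0 4;-0.024 0.2 0 0 0 4;-0.024 0.2 0 0 0 4",
)

```text
t: 15.55
position: [0.4885, 0.0146, 0.3958]
eef_rot: [3.141, 0.0, 0.004]
force: [0.4, 0.3, 0.2]
finger_gap: 0.849
```

Emit:
jog_arm(
  rows="-0.022 0.2 0 0 0 7;-0.022 0.2 0 0 0 7;-0.022 0.2 0 0 0 7;-0.022 0.2 0 0 0 7;-0.022 0.2 0 0 0 7",
)

```text
t: 15.97
position: [0.4656, -0.1877, 0.3957]
eef_rot: [3.135, -0.193, 0.005]
force: [0.7, -0.2, -0.0]
finger_gap: 0.847
```

Run:
```python
from h import *
plan([(.4685,-.325,.25,-14)])
```

```text
t 15.97 pos [ 0.4656 -0.1877  0.3957] yaw -7.05 gap 0.847 F [ 0.7 -0.2 -0. ]
d [0.0193 0.1357 0.1458] rv [ 0.04 -0.18  6.95] rows 4.8
```

Emit:
jog_arm(
  rows="0.019 0.136 0.145 0 0 7;0.019 0.136 0.145 0 0 7;0.019 0.136 0.145 0 0 7;0.019 0.136 0.145 0 0 7;0.019 0.136 0.145 0 0 7",
  hand=0.05,
)

```text
t: 16.38
position: [0.4672, -0.3266, 0.248]
eef_rot: [3.118, -0.386, 0.003]
force: [0.1, 0.0, -0.6]
finger_gap: 0.948
```

Emit:
jog_arm(
  rows="0 0 0 0 0 0;0 0 0 0 0 0",
)

```text
t: 16.55
position: [0.4657, -0.3266, 0.2448]
eef_rot: [-3.114, 0.389, 0.005]
force: [-0.2, -0.8, 0.5]
finger_gap: 0.95
```

Run:
```python
from h import *
im,c=snap("wrist","w17"); np.save("w17.npy",np.hstack([c[1].ravel(),c[2]]))
blanks(im,c,"wrist",[(.468,-.337,.03)],tol=22,name="w17v")
plan([(.4685,-.337,.12,-14)])
```

```text
wrist (0.4652, -0.3479, -15.2, 53, 90)
t 16.6 pos [ 0.4668 -0.3264  0.2473] yaw -14.16 gap 0.953 F [ 0.2 -0.9  0.8]
d [0.0043 0.01   0.1273] rv [-0.08  0.   -0.16] rows 3.1
```

View pics/w17v.png

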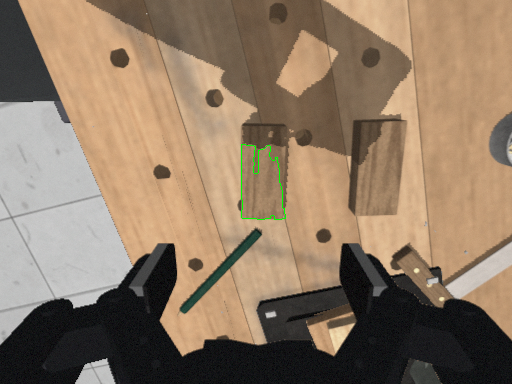

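Run:
```python
from h import *
a=np.load("w17.npy"); c=(vision.camera_params("wrist"),a[:9].reshape(3,3),a[9:])
o=manip.get_obs(); p=o["position"]; Rt=R.from_rotvec(o["eef_rot"]).as_matrix()
im=cv2.imread("pics/w17.png"); crop(im,200,100,330,240,4,"w17c")
for u,v in [(241,143),(287,143),(286,219),(241,219)]: print((Rt.T@(ray("wrist",u,v,.03,c)-p)).round(4))
```

```text
[-0.0217 -0.0248  0.2173]
[ 0.0291 -0.0247  0.2173]
[0.0304 0.0662 0.2172]
[-0.0234  0.0661  0.2172]
```

View pics/w17c.png

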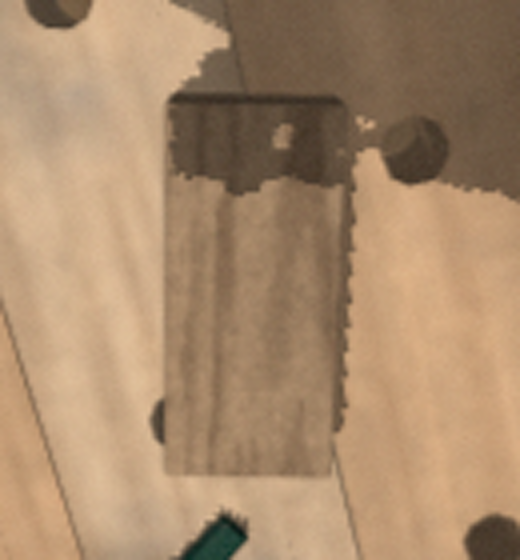

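Emit:
jog_arm(
  rows="0.0045 0.01 0.04 0 0 0;0.0045 0.01 0.08 0 0 0;0.0045 0.01 0.12 0 0 0;0.0045 0.01 0.16 0 0 0;0.0045 0.01 0.16 0 0 0",
)

```text
t: 17.02
position: [0.4655, -0.3326, 0.0807]
eef_rot: [-3.109, 0.384, 0.016]
force: [-1.3, 1.2, -1.2]
finger_gap: 0.949
```

Emit:
jog_arm(
  rows="0 0 0 0 0 0;0 0 0 0 0 0;0 0 0 0 0 0",
)

```text
t: 17.27
position: [0.4675, -0.3336, 0.0845]
eef_rot: [-3.113, 0.383, 0.008]
force: [0.4, 0.9, 0.7]
finger_gap: 0.951
```

Run:
```python
from h import *
im,c=snap("wrist","w18")
plan([(.4685,-.337,.036,-14)])
```

```text
t 17.32 pos [ 0.4676 -0.3339  0.0846] yaw -14.04 gap 0.952 F [-0.2 -1.   0.4]
d [0.0019 0.003  0.0486] rv [-0.25  0.3  -0.04] rows 1.2
```

View pics/w18.png

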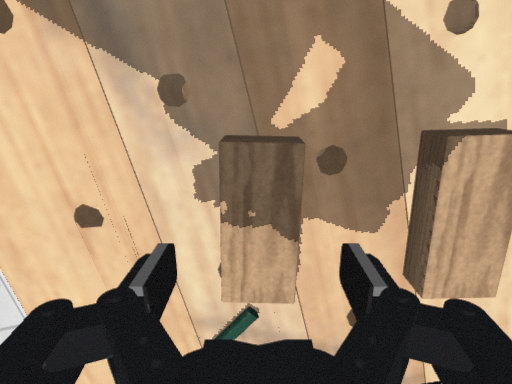

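Emit:
jog_arm(
  rows="0.002 0.004 0.025 -0.2 0.2 0;0.002 0.004 0.045 -0.2 0.2 0;0.002 0.004 0.049 -0.2 0.2 0;0.002 0.004 0.049 -0.2 0.2 0",
)

```text
t: 17.65
position: [0.4683, -0.3379, 0.0359]
eef_rot: [-3.117, 0.384, 0.003]
force: [-1.2, -0.1, 0.2]
finger_gap: 0.947
```

Emit:
jog_arm(
  rows="0 0 0 0 0 0;0 0 0 0 0 0;0 0 0 0 0 0;0 0 0 0 0 0;0 0 0 0 0 0",
  hand=1,
)

```text
t: 18.07
position: [0.4695, -0.3389, 0.0381]
eef_rot: [3.117, -0.384, 0.001]
force: [0.2, -0.1, 6.6]
finger_gap: 0.573
```

Run:
```python
from h import *
im,c=snap("wrist","w19")
plan([(.469,-.337,.25,-14),(.48,-.18,.38,-7),(.49,.02,.4,-1),(.50,.22,.4,4)])
```

```text
t 18.12 pos [ 0.4695 -0.339   0.0381] yaw -14.05 gap 0.578 F [0.  1.2 6.8]
d [-0.0008 -0.0017 -0.2119] rv [ 0.03 -0.05 -0.05] rows 5.1
d [-0.0273 -0.155  -0.13  ] rv [ 0.  0. -7.] rows 4.9
d [-0.0144 -0.1997 -0.02  ] rv [ 0.  0. -6.] rows 4.8
d [ 0.0065 -0.2001  0.    ] rv [ 0.  0. -5.] rows 4.8
```

View pics/w19.png

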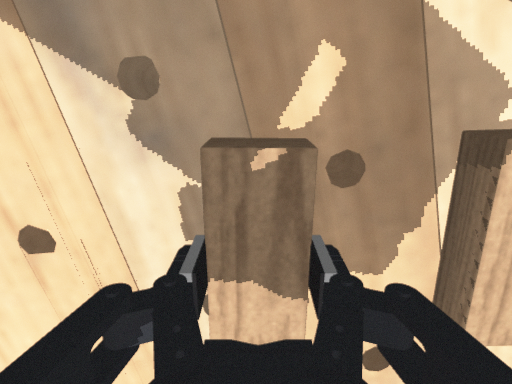

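Run:
```python
from h import *
heldcenter(202,316,148.5,.0081)
```

```text
tool xy of edge pt [-0.025  -0.0549  0.008 ]
tool xy of edge pt [ 0.0229 -0.0548  0.0081]
```

Emit:
jog_arm(
  rows="0 0 -0.04 0 0 0;0 0 -0.08 0 0 0;0 0 -0.12 0 0 0;0 0 -0.16 0 0 0;0 0 -0.2 0 0 0",
)

```text
t: 18.53
position: [0.4689, -0.3384, 0.24]
eef_rot: [3.118, -0.384, 0.001]
force: [0.6, -0.9, -2.3]
finger_gap: 0.574
```

Emit:
jog_arm(
  rows="-0.027 -0.155 -0.13 0 0 -7;-0.027 -0.155 -0.13 0 0 -7;-0.027 -0.155 -0.13 0 0 -7;-0.027 -0.155 -0.13 0 0 -7;-0.027 -0.155 -0.13 0 0 -7",
)

```text
t: 18.95
position: [0.4798, -0.1797, 0.3716]
eef_rot: [3.135, -0.193, 0.003]
force: [1.4, -0.2, -0.9]
finger_gap: 0.572
```

Emit:
jog_arm(
  rows="-0.014 -0.2 -0.02 0 0 -6;-0.014 -0.2 -0.02 0 0 -6;-0.014 -0.2 -0.02 0 0 -6;-0.014 -0.2 -0.02 0 0 -6;-0.014 -0.2 -0.02 0 0 -6",
)

```text
t: 19.37
position: [0.4897, 0.0229, 0.392]
eef_rot: [3.141, -0.028, 0.004]
force: [0.3, -0.2, -0.3]
finger_gap: 0.574
```

Emit:
jog_arm(
  rows="0.007 -0.2 0 0 0 -5;0.007 -0.2 0 0 0 -5;0.007 -0.2 0 0 0 -5;0.007 -0.2 0 0 0 -5;0.007 -0.2 0 0 0 -5",
)

```text
t: 19.78
position: [0.4995, 0.2253, 0.3918]
eef_rot: [3.14, 0.111, 0.004]
force: [1.2, -0.8, -1.0]
finger_gap: 0.572
```

Run:
```python
from h import *
plan([(.51,.41,.4,5.5)])
```

```text
t 19.78 pos [0.4995 0.2253 0.3918] yaw 4.05 gap 0.572 F [ 1.2 -0.8 -1. ]
d [ 0.0235 -0.1835 -0.0082] rv [ 0.01 -0.14 -1.45] rows 4.4
```

Emit:
jog_arm(
  rows="0.028 -0.197 -0.005 0 0 -1.45;0.028 -0.197 -0.005 0 0 -1.45;0.028 -0.197 -0.005 0 0 -1.45;0.028 -0.197 -0.005 0 0 -1.45;0.028 -0.197 -0.005 0 0 -1.45",
)

```text
t: 20.2
position: [0.5128, 0.4265, 0.3964]
eef_rot: [3.138, 0.153, 0.003]
force: [-0.5, -0.4, -0.8]
finger_gap: 0.572
```

Emit:
jog_arm(
  rows="0 0 0.04 0 0 0;0 0 0.08 0 0 0;0 0 0.09 0 0 0;0 0 0.09 0 0 0",
)

```text
t: 20.53
position: [0.511, 0.4253, 0.3004]
eef_rot: [3.132, 0.153, -0.011]
force: [0.5, -0.2, -1.0]
finger_gap: 0.574
```

Emit:
jog_arm(
  rows="0 0 0 0 0 0;0 0 0 0 0 0;0 0 0 0 0 0",
)

```text
t: 20.78
position: [0.512, 0.4253, 0.3035]
eef_rot: [3.135, 0.152, -0.005]
force: [0.5, 0.5, -2.0]
finger_gap: 0.575
```

Run:
```python
from h import *
im,c=snap("wrist","w20"); np.save("w20.npy",np.hstack([c[1].ravel(),c[2]]))
crop(im,160,60,360,330,2.2,"w20c")
plan([(.515,.424,.235,5.5)])
```

```text
t 20.83 pos [0.512  0.4254 0.3035] yaw 5.55 gap 0.571 F [ 1.1  0.7 -1. ]
d [0.0031 0.0015 0.0685] rv [0.18 0.19 0.05] rows 1.6
```

View pics/w20c.png

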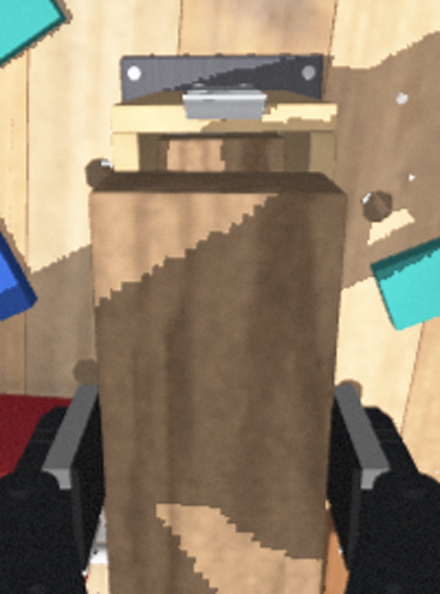

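```bash
cat >> h.py <<'E'
def magrel(npy,img,x0,y0,k,pts):
    a=np.load(npy); c=(vision.camera_params("wrist"),a[:9].reshape(3,3),a[9:]); o=manip.get_obs(); p=o["position"][:2]
    al=np.radians(5.5); ex=np.array([np.cos(al),np.sin(al)]); ey=np.array([-ex[1],ex[0]])
    for n,x,y,z in pts:
        P=ray("wrist",x0+x/k-.5+.5/k,y0+y/k-.5+.5/k,z,c)[:2]; print(n,P.round(4),((P-p)@ex).round(4),((P-p)@ey).round(4))
E
python3 - <<'E'
from h import *
z=manip.get_obs()["position"][2]-.0081
magrel("w20.npy",0,160,60,2.2,[("rimL",112,105,.193),("rimR",337,104,.193),("plL",121,56,.012),("plR",324,55,.012),("bL",91,192,z),("bR",346,192,z)])
E
```

```text
rimL [0.469  0.4889] -0.0367 0.0674
rimR [0.5434 0.4964] 0.0381 0.0677
plL [0.4459 0.5062] -0.058 0.0867
plR [0.5638 0.5181] 0.0604 0.0873
bL [0.4811 0.4787] -0.0256 0.056
bR [0.5294 0.4834] 0.0229 0.056
```

Emit:
jog_arm(
  rows="0.003 0.0015 0.02 0.2 0.2 0;0.003 0.0015 0.04 0.2 0.2 0;0.003 0.0015 0.06 0.2 0.2 0;0.003 0.0015 0.068 0.2 0.2 0;0.003 0.0015 0.068 0.2 0.2 0",
)

```text
t: 21.25
position: [0.5144, 0.4233, 0.234]
eef_rot: [3.137, 0.151, -0.004]
force: [0.2, -0.3, -1.9]
finger_gap: 0.577
```

Run:
```python
from h import *
im,c=snap("wrist","w21"); np.save("w21.npy",np.hstack([c[1].ravel(),c[2]]))
crop(im,160,60,360,330,2.2,"w21c")
plan([(.515,.424,.190,5.5)])
```

```text
t 21.3 pos [0.5149 0.4238 0.2357] yaw 5.53 gap 0.574 F [ 0.2  0.2 -0.9]
d [ 0.0001 -0.0002  0.0457] rv [-0.01  0.01  0.03] rows 1.1
```

View pics/w21c.png

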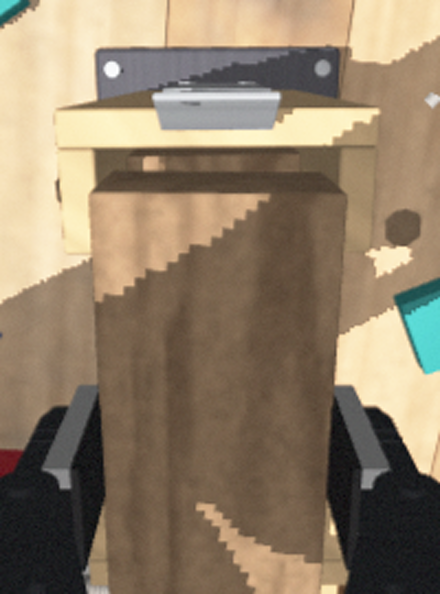

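Centred over the well; lower and release.

Emit:
jog_arm(
  rows="0 0 0.012 0 0 0;0 0 0.024 0 0 0;0 0 0.036 0 0 0;0 0 0.045 0 0 0;0 0 0.045 0 0 0",
)

```text
t: 21.72
position: [0.5137, 0.4229, 0.1872]
eef_rot: [3.135, 0.152, -0.007]
force: [-0.7, -0.5, -1.8]
finger_gap: 0.573
```

Emit:
jog_arm(
  rows="0 0 0 0 0 0;0 0 0 0 0 0",
)

```text
t: 21.88
position: [0.5135, 0.4228, 0.1865]
eef_rot: [3.135, 0.152, -0.009]
force: [0.2, -1.0, -0.7]
finger_gap: 0.575
```

Emit:
jog_arm(
  rows="0 0 0 0 0 0;0 0 0 0 0 0;0 0 0 0 0 0;0 0 0 0 0 0;0 0 0 0 0 0",
  hand=0.15,
)

```text
t: 22.3
position: [0.5136, 0.4229, 0.1871]
eef_rot: [3.135, 0.152, -0.007]
force: [-0.4, 0.4, 0.1]
finger_gap: 0.846
```

Emit:
jog_arm(
  rows="0 0 -0.04 0 0 0;0 0 -0.08 0 0 0;0 0 -0.12 0 0 0;0 0 -0.16 0 0 0;0 0 -0.2 0 0 0",
)

```text
t: 22.72
position: [0.5143, 0.4233, 0.3894]
eef_rot: [3.136, 0.152, -0.007]
force: [1.2, 0.8, 0.1]
finger_gap: 0.849
```

Run:
```python
from h import *
im,c=snap("wrist","w22")
crop(im,160,60,360,330,2.2,"w22c")
im,c=snap("top","t3"); crop(im,90,140,410,270,2.5,"t3c")
blanks(im,c,"top",[(.5957,-.3642,.03)])
plan([(.51,.22,.40,4),(.52,.02,.40,0),(0.54,-.18,.40,-7),(.59,-.34,.25,-12)])
```

```text
top (0.5951, -0.3274, -9.8, 59, 106)
t 22.82 pos [0.5163 0.4247 0.3984] yaw 5.54 gap 0.853 F [-0.4 -0.1  1.5]
d [-0.026   0.2032 -0.003 ] rv [-0.34 -0.55  1.54] rows 4.9
d [-0.004   0.2002  0.    ] rv [0. 0. 4.] rows 4.8
d [0.02 0.2  0.  ] rv [0. 0. 7.] rows 4.8
d [0.0691 0.1527 0.15  ] rv [0. 0. 5.] rows 5.4
```

View pics/w22c.png

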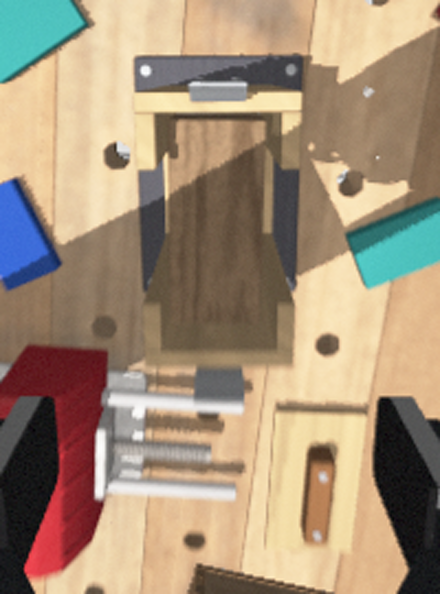

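View pics/t3c.png

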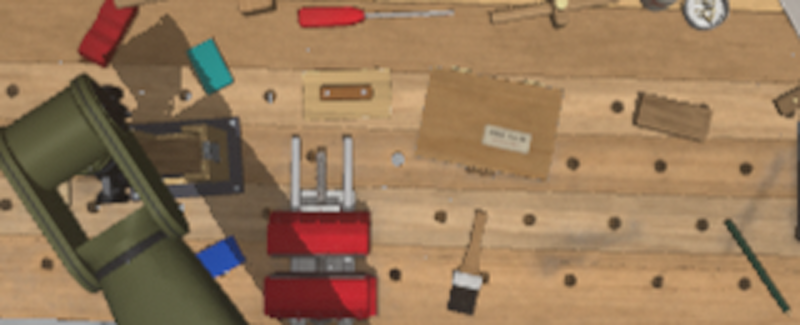

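Emit:
jog_arm(
  rows="-0.026 0.203 0 -0.3 -0.5 1.5;-0.026 0.203 0 -0.3 -0.5 1.5;-0.026 0.203 0 -0.3 -0.5 1.5;-0.026 0.203 0 -0.3 -0.5 1.5;-0.026 0.203 0 -0.3 -0.5 1.5",
)

```text
t: 23.23
position: [0.5095, 0.2181, 0.3968]
eef_rot: [-3.139, -0.111, -0.002]
force: [0.2, -0.5, -0.6]
finger_gap: 0.851
```

Emit:
jog_arm(
  rows="-0.004 0.2 0 0 0 4;-0.004 0.2 0 0 0 4;-0.004 0.2 0 0 0 4;-0.004 0.2 0 0 0 4;-0.004 0.2 0 0 0 4",
)

```text
t: 23.65
position: [0.5191, 0.0159, 0.3966]
eef_rot: [3.142, -0.0, 0.002]
force: [0.3, 0.1, 0.1]
finger_gap: 0.846
```

Emit:
jog_arm(
  rows="0.02 0.2 0 0 0 7;0.02 0.2 0 0 0 7;0.02 0.2 0 0 0 7;0.02 0.2 0 0 0 7;0.02 0.2 0 0 0 7",
  hand=0.05,
)

```text
t: 24.07
position: [0.5387, -0.1866, 0.3964]
eef_rot: [3.135, -0.193, 0.003]
force: [0.4, 0.1, 0.1]
finger_gap: 0.953
```

Run:
```python
from h import *
plan([(.593,-.315,.25,-10)])
```

```text
t 24.07 pos [ 0.5387 -0.1866  0.3964] yaw -7.06 gap 0.953 F [0.4 0.1 0.1]
d [0.0694 0.1207 0.1465] rv [ 0.01 -0.1   2.94] rows 4.8
```

Emit:
jog_arm(
  rows="0.069 0.12 0.146 0 0 3;0.069 0.12 0.146 0 0 3;0.069 0.12 0.146 0 0 3;0.069 0.12 0.146 0 0 3;0.069 0.12 0.146 0 0 3",
)

```text
t: 24.48
position: [0.5924, -0.3157, 0.2477]
eef_rot: [-3.129, 0.277, -0.0]
force: [0.6, 0.4, -0.0]
finger_gap: 0.953
```

Emit:
jog_arm(
  rows="0 0 0 0 0 0;0 0 0 0 0 0;0 0 0 0 0 0",
)

```text
t: 24.73
position: [0.5924, -0.3154, 0.2481]
eef_rot: [-3.129, 0.277, -0.001]
force: [0.4, 0.9, 0.8]
finger_gap: 0.946
```

Run:
```python
from h import *
im,c=snap("wrist","w23"); np.save("w23.npy",np.hstack([c[1].ravel(),c[2]]))
crop(im,190,90,340,240,4,"w23c")
plan([(.595,-.327,.12,-10)])
```

```text
t 24.78 pos [ 0.5929 -0.3153  0.2497] yaw -10.07 gap 0.95 F [-0.  -0.2  0.9]
d [0.0038 0.0111 0.1297] rv [ 0.02 -0.15 -0.07] rows 3.1
```

View pics/w23c.png

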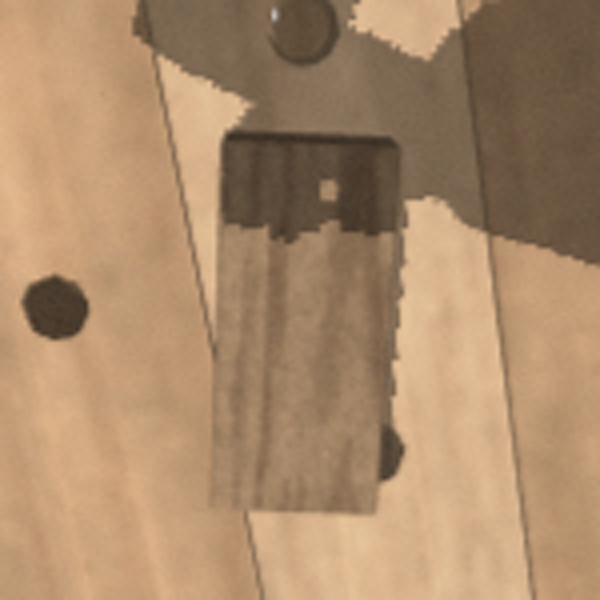

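```bash
cat >> h.py <<'E'
def toolrect(npy,pts,x0,y0,k,z=.03):
    a=np.load(npy); c=(vision.camera_params("wrist"),a[:9].reshape(3,3),a[9:]); o=manip.get_obs(); p=o["position"]; Rt=R.from_rotvec(o["eef_rot"]).as_matrix()
    Q=np.array([Rt.T@(ray("wrist",x0+x/k-.5+.5/k,y0+y/k-.5+.5/k,z,c)-p) for x,y in pts]); print(Q[:,:2].round(4).tolist())
    e=Q[1]-Q[0]+Q[2]-Q[3]; f=Q[2]-Q[1]+Q[3]-Q[0]
    print("center",Q.mean(0).round(4),"rot about tool z",np.degrees(np.arctan2(e[1],e[0])).round(1),np.degrees(np.arctan2(-f[0],f[1])).round(1),"size",np.linalg.norm(e)/2,np.linalg.norm(f)/2)
E
python3 - <<'E'
from h import *
toolrect("w23.npy",[(224,138),(400,146),(377,513),(211,508)],190,90,4)
E
```

```text
[[-0.0156, -0.0452], [0.0326, -0.0429], [0.0291, 0.066], [-0.021, 0.0643]]
center [0.0063 0.0105 0.2197] rot about tool z 2.3 2.4 size 0.04921301762367902 0.10927945023948701
```

Emit:
jog_arm(
  rows="0.0075 0.0105 0.04 0 0 2.3;0.0075 0.0105 0.08 0 0 2.3;0.0075 0.0105 0.12 0 0 2.3;0.0075 0.0105 0.165 0 0 2.3;0.0075 0.0105 0.165 0 0 2.3",
)

```text
t: 25.2
position: [0.5952, -0.3234, 0.0779]
eef_rot: [-3.119, 0.336, 0.012]
force: [-2.4, 0.7, -1.1]
finger_gap: 0.95
```

Emit:
jog_arm(
  rows="0 0 0 0 0 0;0 0 0 0 0 0;0 0 0 0 0 0",
)

```text
t: 25.45
position: [0.5972, -0.3241, 0.0822]
eef_rot: [-3.122, 0.335, 0.003]
force: [-0.1, -0.8, -0.7]
finger_gap: 0.952
```

Run:
```python
from h import *
im,c=snap("wrist","w24")
th=np.radians(-10.07); ex=np.array([np.cos(th),np.sin(th)]); t=np.array([.5929,-.3153])+.0078*ex+.0105*np.array([ex[1],-ex[0]]); print(t)
plan([(*t,.038,-12.4)])
```

```text
[ 0.5987439  -0.32700209]
t 25.5 pos [ 0.5974 -0.3244  0.0824] yaw -12.27 gap 0.954 F [-0.1 -0.2  0.2]
d [0.002  0.0023 0.0444] rv [-0.09  0.1   0.13] rows 1.1
```

View pics/w24.png

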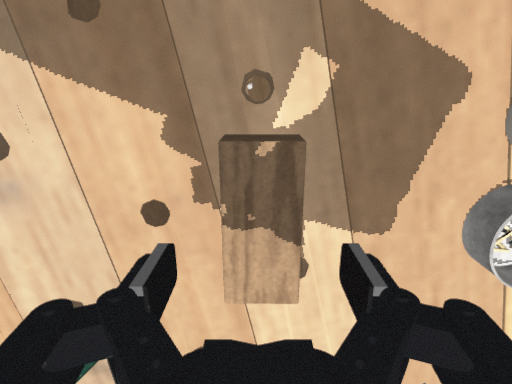

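Aligned; descend and grip.

Emit:
jog_arm(
  rows="0.002 0.0023 0.025 0 0 0;0.002 0.0023 0.042 0 0 0;0.002 0.0023 0.046 0 0 0;0.002 0.0023 0.046 0 0 0",
)

```text
t: 25.83
position: [0.5989, -0.3271, 0.037]
eef_rot: [-3.122, 0.336, 0.002]
force: [-0.8, 0.4, -0.2]
finger_gap: 0.952
```

Emit:
jog_arm(
  rows="0 0 0 0 0 0;0 0 0 0 0 0;0 0 0 0 0 0;0 0 0 0 0 0;0 0 0 0 0 0",
  hand=1,
)

```text
t: 26.25
position: [0.6002, -0.3279, 0.0394]
eef_rot: [-3.123, 0.336, -0.003]
force: [0.3, 0.1, 6.0]
finger_gap: 0.574
```

Run:
```python
from h import *
im,c=snap("wrist","w25")
plan([(.597,-.327,.25,-12.4),(.56,-.18,.38,-7),(.53,.02,.4,-1),(.515,.22,.4,4)])
```

```text
t 26.3 pos [ 0.6002 -0.3279  0.0395] yaw -12.27 gap 0.57 F [-0.3  0.3  5.4]
d [-0.0029 -0.0003 -0.2105] rv [-0.02 -0.1   0.13] rows 5.0
d [-0.0677 -0.1356 -0.13  ] rv [ 0.   0.  -5.4] rows 4.8
d [-0.0542 -0.1949 -0.02  ] rv [ 0.  0. -6.] rows 4.9
d [-0.0185 -0.1997  0.    ] rv [ 0.  0. -5.] rows 4.8
```

View pics/w25.png

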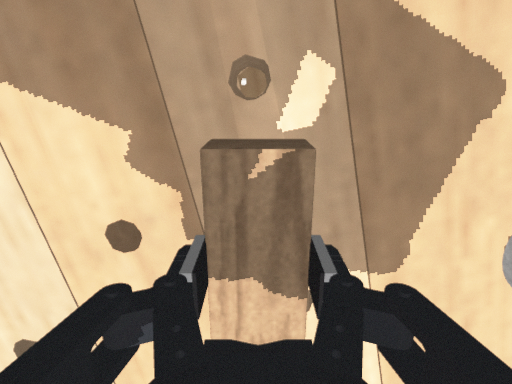

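Run:
```python
from h import *
heldcenter(202,315,149,.0095)
```

```text
tool xy of edge pt [-0.0253 -0.0545  0.0095]
tool xy of edge pt [ 0.0227 -0.0544  0.0096]
```

Emit:
jog_arm(
  rows="0 0 -0.04 0 0 0;0 0 -0.08 0 0 0;0 0 -0.12 0 0 0;0 0 -0.16 0 0 0;0 0 -0.2 0 0 0",
)

```text
t: 26.72
position: [0.5994, -0.3275, 0.2411]
eef_rot: [-3.123, 0.336, -0.002]
force: [0.4, -0.0, -0.6]
finger_gap: 0.575
```

Emit:
jog_arm(
  rows="-0.068 -0.136 -0.13 0 0 -5.4;-0.068 -0.136 -0.13 0 0 -5.4;-0.068 -0.136 -0.13 0 0 -5.4;-0.068 -0.136 -0.13 0 0 -5.4;-0.068 -0.136 -0.13 0 0 -5.4",
)

```text
t: 27.13
position: [0.5609, -0.1784, 0.3733]
eef_rot: [-3.136, 0.188, -0.005]
force: [0.7, 0.8, -1.0]
finger_gap: 0.577
```

Emit:
jog_arm(
  rows="-0.054 -0.195 -0.02 0 0 -6;-0.054 -0.195 -0.02 0 0 -6;-0.054 -0.195 -0.02 0 0 -6;-0.054 -0.195 -0.02 0 0 -6;-0.054 -0.195 -0.02 0 0 -6",
)

```text
t: 27.55
position: [0.5294, 0.0236, 0.3935]
eef_rot: [-3.141, 0.023, -0.005]
force: [0.7, -0.2, -1.0]
finger_gap: 0.573
```

Emit:
jog_arm(
  rows="-0.018 -0.2 0 0 0 -5;-0.018 -0.2 0 0 0 -5;-0.018 -0.2 0 0 0 -5;-0.018 -0.2 0 0 0 -5;-0.018 -0.2 0 0 0 -5",
)

```text
t: 27.97
position: [0.5134, 0.2263, 0.3934]
eef_rot: [-3.139, -0.115, -0.005]
force: [0.7, 0.2, -1.0]
finger_gap: 0.57
```

Run:
```python
from h import *
plan([(.515,.424,.4,5.5)])
```

```text
t 27.97 pos [0.5134 0.2263 0.3934] yaw 4.2 gap 0.57 F [ 0.7  0.2 -1. ]
d [ 0.0161 -0.197  -0.0064] rv [-0.03 -0.18 -1.3 ] rows 4.7
```

Emit:
jog_arm(
  rows="0.017 -0.197 -0.006 0 -0.2 -1.3;0.017 -0.197 -0.006 0 -0.2 -1.3;0.017 -0.197 -0.006 0 -0.2 -1.3;0.017 -0.197 -0.006 0 -0.2 -1.3;0.017 -0.197 -0.006 0 -0.2 -1.3",
)

```text
t: 28.38
position: [0.515, 0.4268, 0.399]
eef_rot: [-3.137, -0.153, 0.001]
force: [1.2, -1.4, -1.9]
finger_gap: 0.573
```

Emit:
jog_arm(
  rows="0 0 0.04 0 0 0;0 0 0.08 0 0 0;0 0 0.1 0 0 0;0 0 0.1 0 0 0",
)

```text
t: 28.72
position: [0.5121, 0.4255, 0.2904]
eef_rot: [3.131, 0.154, -0.019]
force: [-0.8, 0.2, -1.8]
finger_gap: 0.573
```

Emit:
jog_arm(
  rows="0 0 0 0 0 0;0 0 0 0 0 0;0 0 0 0 0 0",
)

```text
t: 28.97
position: [0.5128, 0.4257, 0.2926]
eef_rot: [3.133, 0.153, -0.015]
force: [0.0, 0.0, -0.3]
finger_gap: 0.573
```

Run:
```python
from h import *
im,c=snap("wrist","w26"); np.save("w26.npy",np.hstack([c[1].ravel(),c[2]]))
crop(im,160,60,360,330,2.2,"w26c")
plan([(.515,.424,.235,5.5)])
```

```text
t 29.02 pos [0.5129 0.4258 0.2931] yaw 5.61 gap 0.57 F [-0.5 -0.5 -0.5]
d [0.0024 0.0018 0.0581] rv [0.23 0.52 0.11] rows 1.4
```

View pics/w26c.png

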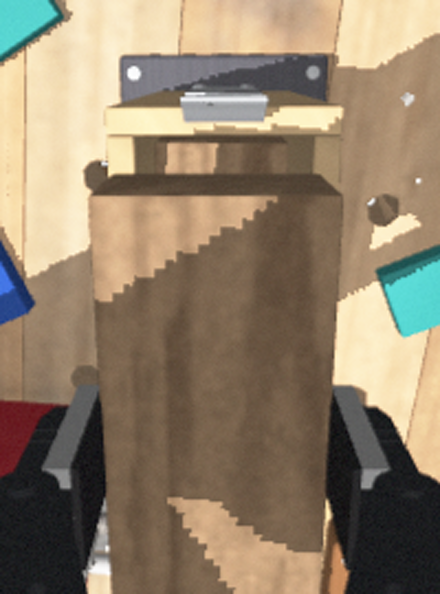

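Emit:
jog_arm(
  rows="0.003 0.0018 0.02 0.2 0.5 0;0.003 0.0018 0.04 0.2 0.5 0;0.003 0.0018 0.052 0.2 0.5 0;0.003 0.0018 0.052 0.2 0.5 0",
)

```text
t: 29.35
position: [0.5148, 0.4233, 0.2387]
eef_rot: [3.135, 0.153, -0.006]
force: [-0.4, 0.6, -1.0]
finger_gap: 0.571
```

Emit:
jog_arm(
  rows="0 0 0 0 0 0;0 0 0 0 0 0",
)

```text
t: 29.52
position: [0.5152, 0.4235, 0.24]
eef_rot: [3.136, 0.153, -0.004]
force: [-0.3, 0.6, -2.0]
finger_gap: 0.573
```

Run:
```python
from h import *
im,c=snap("wrist","w27")
crop(im,160,60,360,330,2.2,"w27c")
plan([(.515,.424,.192,5.5)])
```

```text
t 29.57 pos [0.5153 0.4236 0.2403] yaw 5.59 gap 0.573 F [ 0.4 -0.6  0.2]
d [-0.0002 -0.0005  0.0483] rv [0.08 0.12 0.09] rows 1.2
```

View pics/w27c.png

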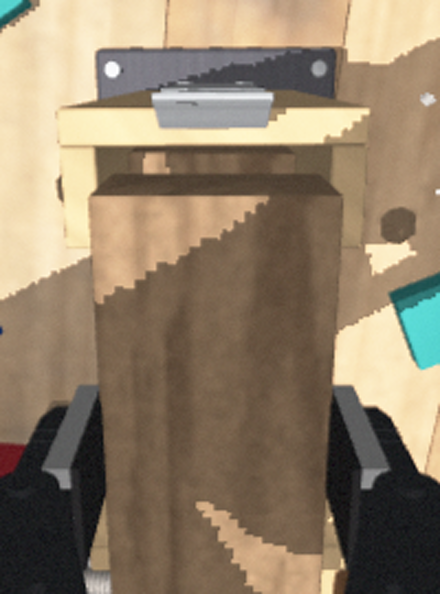

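Emit:
jog_arm(
  rows="0 -0.0005 0.012 0 0 0;0 -0.0005 0.024 0 0 0;0 -0.0005 0.036 0 0 0;0 -0.0005 0.047 0 0 0;0 -0.0005 0.047 0 0 0",
)

```text
t: 29.98
position: [0.5136, 0.4229, 0.1887]
eef_rot: [3.133, 0.153, -0.012]
force: [-0.7, -0.5, -2.7]
finger_gap: 0.571
```

Emit:
jog_arm(
  rows="0 0 0 0 0 0;0 0 0 0 0 0",
)

```text
t: 30.15
position: [0.5131, 0.4226, 0.1876]
eef_rot: [3.132, 0.153, -0.015]
force: [0.6, 0.4, -1.2]
finger_gap: 0.57
```

Emit:
jog_arm(
  rows="0 0 0 0 0 0;0 0 0 0 0 0;0 0 0 0 0 0;0 0 0 0 0 0;0 0 0 0 0 0",
  hand=0.15,
)

```text
t: 30.57
position: [0.5133, 0.4228, 0.1882]
eef_rot: [3.132, 0.153, -0.013]
force: [-0.2, 0.7, 0.8]
finger_gap: 0.851
```

Emit:
jog_arm(
  rows="0 0 -0.04 0 0 0;0 0 -0.08 0 0 0;0 0 -0.12 0 0 0;0 0 -0.16 0 0 0;0 0 -0.2 0 0 0",
)

```text
t: 30.98
position: [0.5147, 0.4238, 0.3906]
eef_rot: [3.133, 0.153, -0.012]
force: [1.1, 1.3, 0.5]
finger_gap: 0.854
```

Run:
```python
from h import *
im,c=snap("wrist","w28"); np.save("w28.npy",np.hstack([c[1].ravel(),c[2]]))
crop(im,160,60,360,330,2.2,"w28c")
im,c=snap("top","t4"); crop(im,90,140,410,270,2.5,"t4c")
im,c=snap("scene","s4"); cv2.imwrite("pics/s4b.png",cv2.resize(im,None,fx=1.5,fy=1.5))
plan([(.62,.20,.35,4)])
```

```text
t 31.13 pos [0.5161 0.4247 0.395 ] yaw 5.59 gap 0.852 F [ 0.3  0.4 -0.2]
d [0.0815 0.2338 0.045 ] rv [-0.01 -0.03  1.59] rows 6.0
```

View pics/w28c.png

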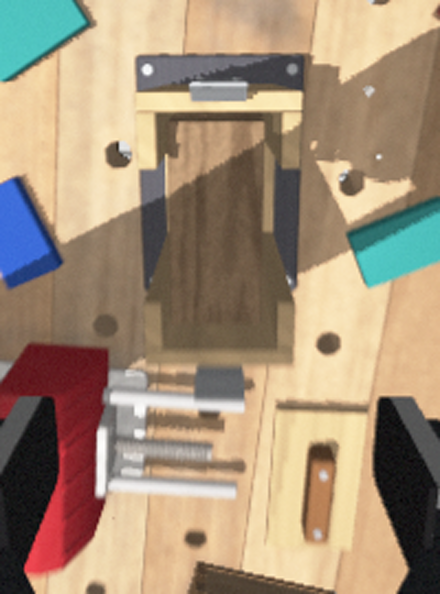

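View pics/t4c.png

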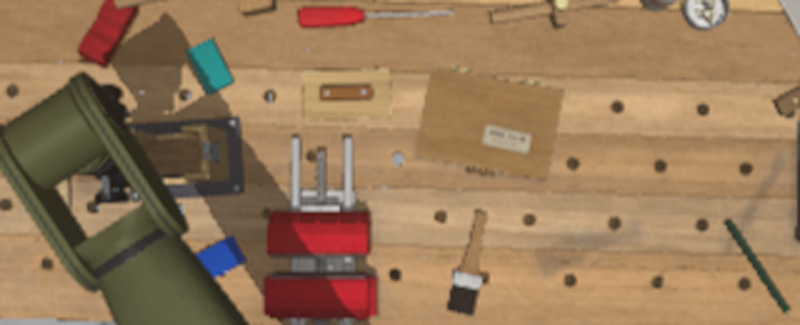

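View pics/s4b.png

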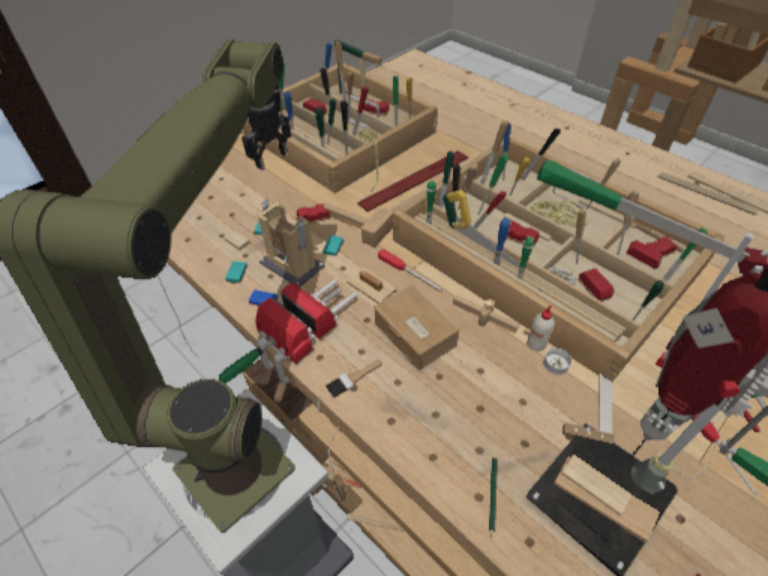

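Emit:
jog_arm(
  rows="0.07 0.195 0.04 0 0 1.6;0.07 0.195 0.04 0 0 1.6;0.07 0.195 0.04 0 0 1.6;0.07 0.195 0.04 0 0 1.6;0.07 0.195 0.04 0 0 1.6",
  hand=0.3,
)

```text
t: 31.55
position: [0.6041, 0.2368, 0.3528]
eef_rot: [3.139, 0.11, -0.003]
force: [1.1, -0.1, -0.5]
finger_gap: 0.701
```

Emit:
jog_arm(
  rows="0.012 0.025 0.065 0 0 0;0.012 0.025 0.065 0 0 0;0.012 0.025 0.065 0 0 0;0.012 0.025 0.065 0 0 0",
)

```text
t: 31.88
position: [0.6162, 0.2119, 0.2839]
eef_rot: [3.138, 0.108, -0.014]
force: [0.7, 0.5, 0.1]
finger_gap: 0.698
```

Emit:
jog_arm(
  rows="0 0 0 0 0 0;0 0 0 0 0 0",
)

```text
t: 32.05
position: [0.6164, 0.2131, 0.2858]
eef_rot: [3.139, 0.11, -0.011]
force: [0.0, -1.1, 0.7]
finger_gap: 0.699
```

Run:
```python
from h import *
im,c=snap("wrist","w29"); np.save("w29.npy",np.hstack([c[1].ravel(),c[2]]))
crop(im,180,60,340,260,3,"w29c")
plan([(.622,.177,.12,3.5)])
```

```text
t 32.1 pos [0.6165 0.2132 0.2861] yaw 4.03 gap 0.703 F [0.7 0.2 1.3]
d [0.004  0.0364 0.1661] rv [0.03 0.36 0.53] rows 4.1
```

View pics/w29c.png

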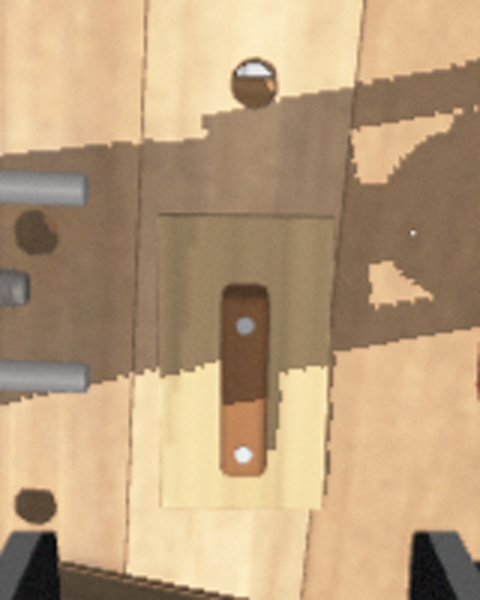

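Run:
```python
from h import *
toolrect("w29.npy",[(158,213),(334,215),(321,509),(160,507)],180,60,3,z=.017)
toolrect("w29.npy",[(222,293),(268,293),(266,475),(219,475)],180,60,3,z=.047)
```

```text
[[-0.0342, -0.0325], [0.0402, -0.0317], [0.0386, 0.1046], [-0.0369, 0.1038]]
center [0.0019 0.0361 0.2692] rot about tool z 0.7 0.9 size 0.07499268191303911 0.13630909412952116
[[-0.0069, -0.0043], [0.0115, -0.0043], [0.0115, 0.0746], [-0.0086, 0.0747]]
center [0.0019 0.0352 0.2392] rot about tool z -0.1 0.6 size 0.019260923059984666 0.07896542923196549
```

Emit:
jog_arm(
  rows="0.003 0.036 0.04 0 0.3 0.7;0.003 0.036 0.08 0 0.3 0.7;0.003 0.036 0.12 0 0.3 0.7;0.003 0.036 0.16 0 0.3 0.7;0.003 0.036 0.17 0 0.3 0.7",
)

```text
t: 32.52
position: [0.6174, 0.1774, 0.1104]
eef_rot: [3.138, 0.093, -0.015]
force: [-0.3, -0.5, -0.9]
finger_gap: 0.701
```

Emit:
jog_arm(
  rows="0 0 0 0 0 0;0 0 0 0 0 0;0 0 0 0 0 0",
)

```text
t: 32.77
position: [0.6193, 0.1783, 0.1138]
eef_rot: [3.139, 0.094, -0.007]
force: [-0.7, 0.0, 0.6]
finger_gap: 0.699
```

Run:
```python
from h import *
im,c=snap("wrist","w30"); np.save("w30.npy",np.hstack([c[1].ravel(),c[2]]))
plan([(.6224,.1774,.047,3.4)])
```

```text
t 32.82 pos [0.6198 0.1783 0.1144] yaw 3.42 gap 0.701 F [ 0.1 -0.2 -0.1]
d [0.0028 0.001  0.0674] rv [0.05 0.2  0.02] rows 1.6
```

View pics/w30.png

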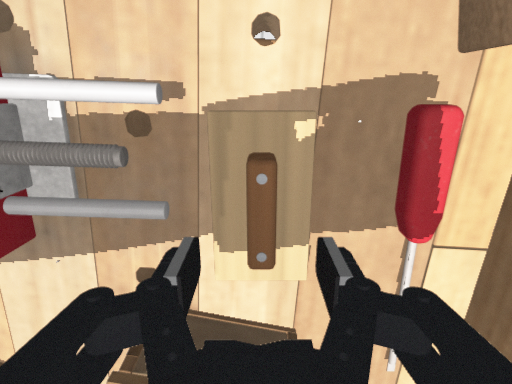

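Emit:
jog_arm(
  rows="0.003 0.001 0.03 0 0.2 0;0.003 0.001 0.055 0 0.2 0;0.003 0.001 0.067 0 0.2 0;0.003 0.001 0.067 0 0.2 0",
)

```text
t: 33.15
position: [0.6215, 0.1773, 0.046]
eef_rot: [3.139, 0.094, -0.005]
force: [-1.7, -0.9, 0.3]
finger_gap: 0.694
```

Emit:
jog_arm(
  rows="0 0 0 0 0 0;0 0 0 0 0 0",
)

```text
t: 33.32
position: [0.6228, 0.1777, 0.0481]
eef_rot: [3.139, 0.094, -0.0]
force: [-0.0, 0.6, 0.3]
finger_gap: 0.702
```

Run:
```python
from h import *
im,c=snap("wrist","w31"); np.save("w31.npy",np.hstack([c[1].ravel(),c[2]]))
plan([(.6224,.1774,.047,3.4)])
```

```text
t 33.37 pos [0.6229 0.1776 0.0483] yaw 3.44 gap 0.702 F [-0.2  0.  -0.9]
d [-0.0005  0.0002  0.0013] rv [ 0.04 -0.02  0.04] rows 0.0
```

View pics/w31.png

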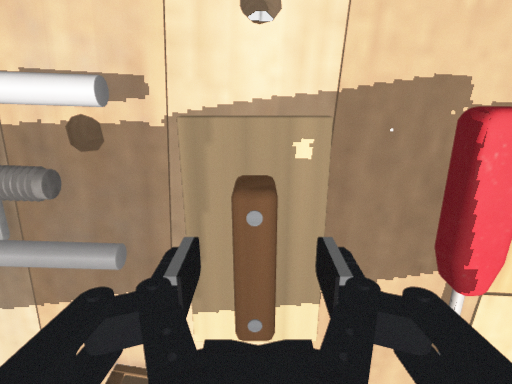

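Emit:
jog_arm(
  rows="0 0 0 0 0 0;0 0 0 0 0 0;0 0 0 0 0 0;0 0 0 0 0 0;0 0 0 0 0 0",
  hand=1,
  grip_force=70,
)

```text
t: 33.78
position: [0.6237, 0.1778, 0.0496]
eef_rot: [3.14, 0.094, 0.003]
force: [-1.5, 0.6, 6.3]
finger_gap: 0.216
```

Emit:
jog_arm(
  rows="0 0 0 0 0 0;0 0 0 0 0 0;0 0 0 0 0 0;0 0 0 0 0 0",
)

```text
t: 34.12
position: [0.6237, 0.1778, 0.0496]
eef_rot: [3.14, 0.094, 0.003]
force: [-0.8, 0.2, 2.6]
finger_gap: 0.217
```

Run:
```python
from h import *
im,c=snap("wrist","w32"); np.save("w32.npy",np.hstack([c[1].ravel(),c[2]]))
plan([(.6229,.1776,.22,3.4),(.60,.25,.36,4.5),(.515,.424,.36,5.5)])
```

```text
t 34.17 pos [0.6237 0.1778 0.0496] yaw 3.43 gap 0.219 F [-0.2  0.1  3. ]
d [-0.0005  0.0003 -0.1704] rv [ 0.03 -0.11  0.03] rows 4.1
d [-0.0186 -0.0736 -0.14  ] rv [ 0.   0.  -1.1] rows 3.8
d [-0.0711 -0.1801  0.    ] rv [ 0.  0. -1.] rows 4.6
```

View pics/w32.png

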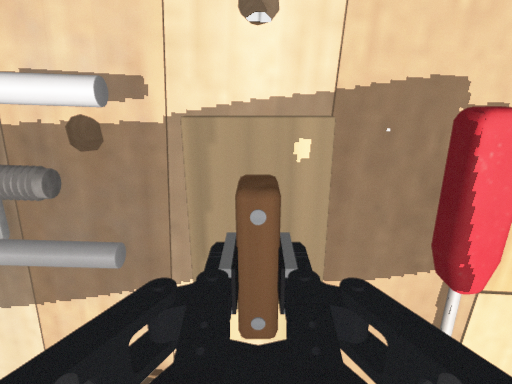

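Run:
```python
from h import *
heldcenter(182,334,116,.0326)
heldcenter(237,279,177,.003)
```

```text
tool xy of edge pt [-0.0386 -0.067   0.0325]
tool xy of edge pt [ 0.0353 -0.067   0.0326]
tool xy of edge pt [-0.0104 -0.0444  0.003 ]
tool xy of edge pt [ 0.007  -0.0444  0.003 ]
```

Emit:
jog_arm(
  rows="0 0 -0.04 0 0 0;0 0 -0.08 0 0 0;0 0 -0.12 0 0 0;0 0 -0.16 0 0 0;0 0 -0.17 0 0 0",
)

```text
t: 34.58
position: [0.6263, 0.1784, 0.2274]
eef_rot: [-3.139, -0.094, -0.021]
force: [1.5, -0.0, -0.0]
finger_gap: 0.222
```

Emit:
jog_arm(
  rows="-0.018 -0.073 -0.14 0 0 -1.1;-0.018 -0.073 -0.14 0 0 -1.1;-0.018 -0.073 -0.14 0 0 -1.1;-0.018 -0.073 -0.14 0 0 -1.1;-0.018 -0.073 -0.14 0 0 -1.1",
)

```text
t: 35.0
position: [0.6031, 0.2535, 0.3759]
eef_rot: [-3.132, -0.129, -0.04]
force: [1.0, -1.1, -0.4]
finger_gap: 0.22
```

Run:
```python
from h import *
plan([(.515,.424,.37,5.5)])
```

```text
t 35.0 pos [0.6031 0.2535 0.3759] yaw 4.7 gap 0.22 F [ 1.  -1.1 -0.4]
d [-0.074  -0.1772  0.0049] rv [-0.3  -1.47 -0.79] rows 4.6
```

Emit:
jog_arm(
  rows="-0.074 -0.177 0.005 -0.3 -1.4 -0.8;-0.074 -0.177 0.005 -0.3 -1.4 -0.8;-0.074 -0.177 0.005 -0.3 -1.4 -0.8;-0.074 -0.177 0.005 -0.3 -1.4 -0.8;-0.074 -0.177 0.005 -0.3 -1.4 -0.8",
)

```text
t: 35.42
position: [0.5128, 0.4264, 0.3668]
eef_rot: [3.137, 0.154, -0.004]
force: [0.6, 0.1, -3.2]
finger_gap: 0.218
```

Emit:
jog_arm(
  rows="0 0 0 0 0 0;0 0 0 0 0 0;0 0 0 0 0 0",
)

```text
t: 35.67
position: [0.5127, 0.4258, 0.3642]
eef_rot: [3.134, 0.154, -0.008]
force: [-0.2, 0.9, -2.7]
finger_gap: 0.217
```

Run:
```python
from h import *
im,c=snap("wrist","w33"); np.save("w33.npy",np.hstack([c[1].ravel(),c[2]]))
crop(im,160,40,360,310,2.2,"w33c")
plan([(.515,.425,.28,5.5)])
```

```text
t 35.72 pos [0.5132 0.4253 0.3649] yaw 5.56 gap 0.215 F [ 0.7 -0.  -2.7]
d [0.0021 0.0003 0.0849] rv [0.15 0.25 0.06] rows 2.0
```

View pics/w33c.png

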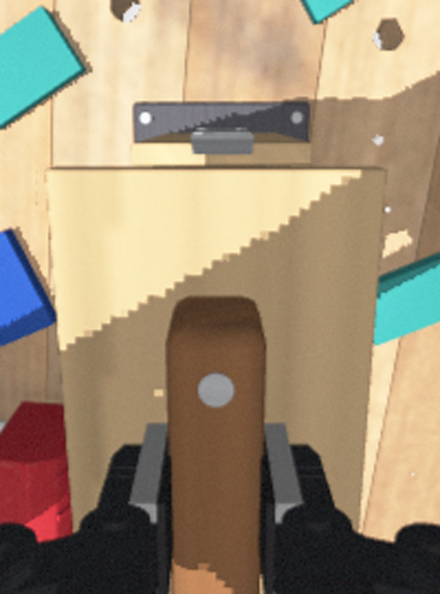

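Emit:
jog_arm(
  rows="0.002 0 0.03 0.1 0.2 0;0.002 0 0.06 0.1 0.2 0;0.002 0 0.085 0.1 0.2 0;0.002 0 0.092 0.1 0.2 0;0.002 0 0.092 0.1 0.2 0",
)

```text
t: 36.13
position: [0.5145, 0.4231, 0.2691]
eef_rot: [3.134, 0.149, -0.01]
force: [-0.7, -0.3, -1.9]
finger_gap: 0.215
```

Emit:
jog_arm(
  rows="0 0 0 0 0 0;0 0 0 0 0 0;0 0 0 0 0 0",
)

```text
t: 36.38
position: [0.5155, 0.4233, 0.2715]
eef_rot: [3.135, 0.148, -0.005]
force: [-0.5, 0.6, -2.0]
finger_gap: 0.216
```

Run:
```python
from h import *
im,c=snap("wrist","w34"); np.save("w34.npy",np.hstack([c[1].ravel(),c[2]]))
crop(im,130,40,380,310,2.2,"w34c")
plan([(.515,.425,.255,5.5)])
```

```text
t 36.43 pos [0.5153 0.4234 0.2715] yaw 5.43 gap 0.216 F [-0.1  0.4 -2.1]
d [-0.0001 -0.0017  0.0164] rv [ 0.14  0.19 -0.07] rows 0.4
```

View pics/w34c.png

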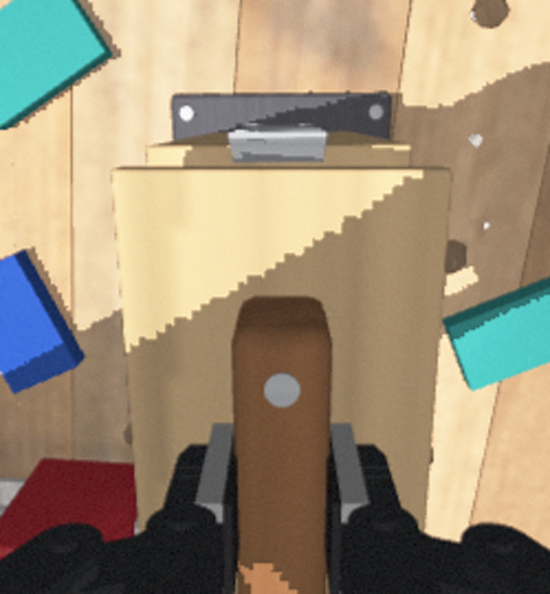

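Run:
```python
from h import *
magrel("w34.npy",0,130,40,2.2,[("rimL",147,146,.193),("rimR",410,144,.193),("plL",173,95,.012),("plR",391,93,.012),("cL",113,170,.2389),("cR",450,170,.2389)])
```

```text
rimL [0.4686 0.4889] -0.0402 0.0697
rimR [0.5432 0.4965] 0.0348 0.0701
plL [0.4465 0.506 ] -0.0606 0.0888
plR [0.5629 0.5179] 0.0564 0.0895
cL [0.4702 0.4858] -0.0389 0.0664
cR [0.5443 0.4928] 0.0355 0.0663
```

Emit:
jog_arm(
  rows="-0.0007 -0.003 0.004 0.1 0.2 0;-0.0007 -0.003 0.008 0.1 0.2 0;-0.0007 -0.003 0.01 0.1 0.2 0;-0.0007 -0.003 0.01 0.1 0.2 0",
)

```text
t: 36.77
position: [0.5139, 0.4262, 0.2605]
eef_rot: [3.137, 0.149, -0.001]
force: [0.1, -0.4, -2.0]
finger_gap: 0.225
```

Emit:
jog_arm(
  rows="0 0 0 0 0 0;0 0 0 0 0 0",
)

```text
t: 36.93
position: [0.5138, 0.4262, 0.2602]
eef_rot: [3.136, 0.149, -0.002]
force: [0.0, -1.0, -2.6]
finger_gap: 0.219
```

Run:
```python
from h import *
im,c=snap("wrist","w35"); np.save("w35.npy",np.hstack([c[1].ravel(),c[2]]))
crop(im,130,40,380,310,2.2,"w35c")
plan([(.5146,.4262,.235,5.5)])
```

```text
t 36.98 pos [0.5138 0.4262 0.2604] yaw 5.45 gap 0.221 F [ 0.1 -0.1 -1. ]
d [0.0008 0.0001 0.0254] rv [ 0.09  0.07 -0.05] rows 0.6
```

View pics/w35c.png

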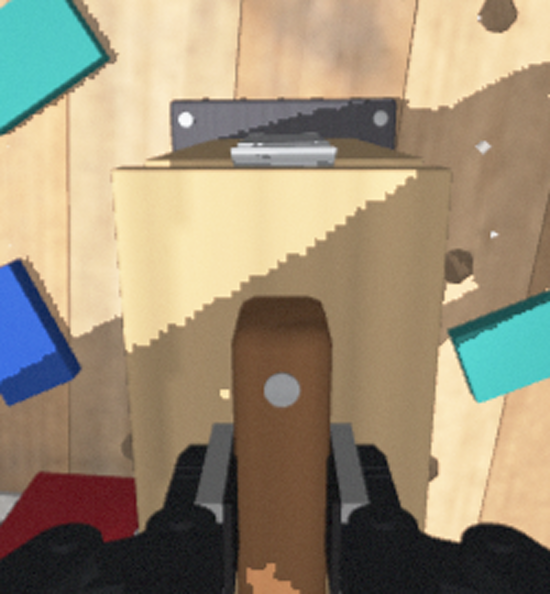

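Emit:
jog_arm(
  rows="0.0008 0 0.004 0 0 0;0.0008 0 0.008 0 0 0;0.0008 0 0.012 0 0 0;0.0008 0 0.015 0 0 0;0.0008 0 0.015 0 0 0",
  grip_force=100,
)

```text
t: 37.4
position: [0.5152, 0.4265, 0.246]
eef_rot: [3.137, 0.149, 0.001]
force: [0.7, 0.4, 0.6]
finger_gap: 0.212
```

Run:
```python
from h import *
im,c=snap("wrist","w36")
crop(im,130,40,380,310,2.2,"w36c")
plan([(.5146,.4262,.2346,5.5)])
```

```text
t 37.45 pos [0.5151 0.4264 0.2458] yaw 5.45 gap 0.214 F [ 1.6 -0.1  1.9]
d [-0.0005  0.0001  0.0112] rv [ 0.06 -0.01 -0.05] rows 0.3
```

View pics/w36c.png

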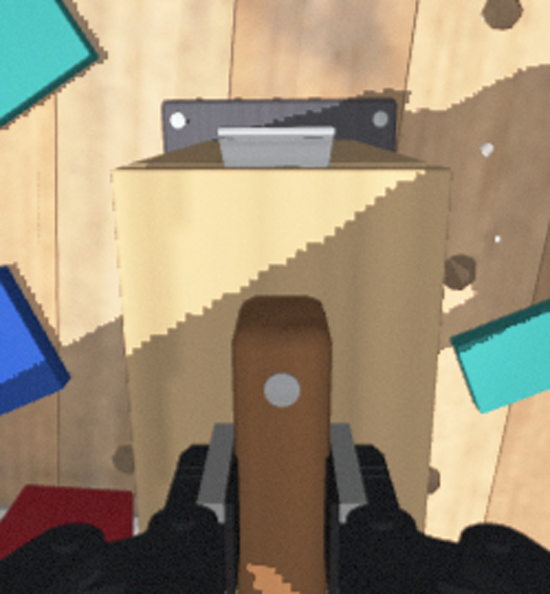

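Emit:
jog_arm(
  rows="0 0 0.004 0 0 0;0 0 0.007 0 0 0;0 0 0.01 0 0 0;0 0 0.012 0 0 0;0 0 0.013 0 0 0",
)

```text
t: 37.87
position: [0.5148, 0.4262, 0.2347]
eef_rot: [3.137, 0.149, -0.001]
force: [-6.1, -3.5, 11.8]
finger_gap: 0.213
```

Run:
```python
from h import *
im,c=snap("wrist","w37"); np.save("w37.npy",np.hstack([c[1].ravel(),c[2]]))
crop(im,130,40,380,310,2.2,"w37c")
plan([(.5146,.4262,.2346,5.5)])
```

```text
t 37.92 pos [0.5148 0.4262 0.2347] yaw 5.45 gap 0.21 F [-3.8 -3.8  8.5]
d [-0.0002  0.      0.0001] rv [ 0.08  0.02 -0.05] rows 0.0
```

View pics/w37c.png

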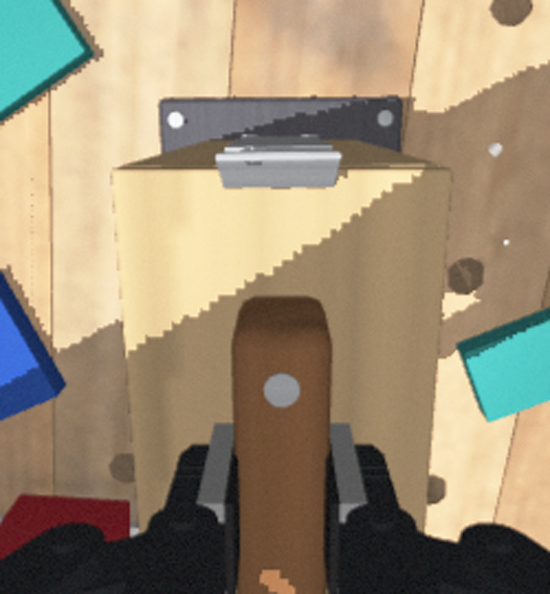

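Emit:
jog_arm(
  rows="0 0 0.003 0 0 0;0 0 0.005 0 0 0;0 0 0.005 0 0 0;0 0 0.005 0 0 0",
)

```text
t: 38.25
position: [0.5148, 0.4262, 0.2347]
eef_rot: [3.137, 0.149, 0.001]
force: [-8.0, -5.5, 18.7]
finger_gap: 0.204
```

Run:
```python
from h import *
im,c=snap("scene","s5"); crop(im,150,110,250,200,8,"s5c")
plan([(.5146,.4262,.2346,5.5)])
```

```text
t 38.3 pos [0.5148 0.4262 0.2347] yaw 5.46 gap 0.211 F [-7.6 -4.8 16.9]
d [-0.0002  0.      0.0001] rv [ 0.05 -0.05 -0.04] rows 0.0
```

View pics/s5c.png

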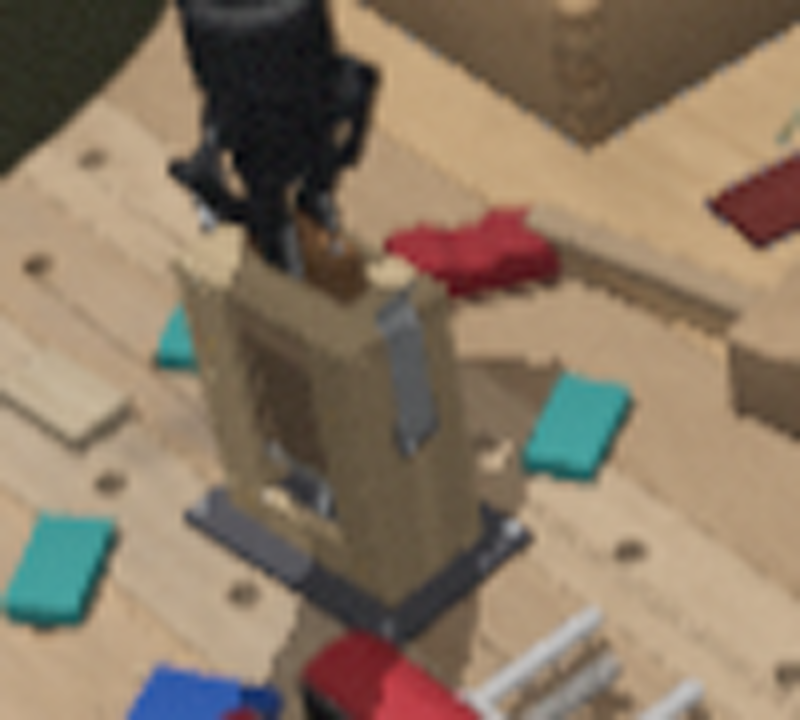

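Emit:
jog_arm(
  rows="0 0 0 0 0 0;0 0 0 0 0 0",
)

```text
t: 38.47
position: [0.5146, 0.4262, 0.2347]
eef_rot: [3.137, 0.149, 0.002]
force: [0.5, -0.2, -0.5]
finger_gap: 0.214
```

Emit:
jog_arm(
  rows="0 0 0 0 0 0;0 0 0 0 0 0;0 0 0 0 0 0;0 0 0 0 0 0;0 0 0 0 0 0",
  hand=0.45,
)

```text
t: 38.88
position: [0.5145, 0.4262, 0.2342]
eef_rot: [3.137, 0.15, 0.001]
force: [0.5, -0.6, -0.2]
finger_gap: 0.548
```

Run:
```python
from h import *
im,c=snap("wrist","w38"); plan([])
```

```text
t 38.93 pos [0.5146 0.4262 0.2344] yaw 5.46 gap 0.548 F [ 0.   0.8 -0.3]
```

View pics/w38.png

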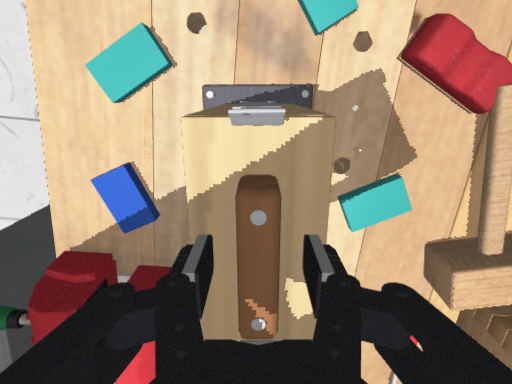

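Fingers are clear of the batten and clip a lies over the edge; back off upwards and inspect both ends.

Emit:
jog_arm(
  rows="0 0 -0.02 0 0 0;0 0 -0.05 0 0 0;0 0 -0.09 0 0 0;0 0 -0.13 0 0 0;0 0 -0.17 0 0 0",
)

```text
t: 39.35
position: [0.5142, 0.4261, 0.4058]
eef_rot: [3.137, 0.15, 0.0]
force: [0.5, 0.4, 1.2]
finger_gap: 0.548
```

Emit:
jog_arm(
  rows="0 -0.03 0 0 0 0;0 -0.03 0 0 0 0;0 -0.03 0 0 0 0",
)

```text
t: 39.6
position: [0.5112, 0.4568, 0.4066]
eef_rot: [3.137, 0.152, 0.002]
force: [-0.3, -0.2, -0.4]
finger_gap: 0.554
```

Run:
```python
from h import *
im,c=snap("wrist","w39"); np.save("w39.npy",np.hstack([c[1].ravel(),c[2]])); crop(im,150,50,370,310,2.3,"w39c"); plan([])
im,c=snap("scene","s6"); crop(im,150,110,250,200,8,"s6c")
```

```text
t 39.65 pos [0.5112 0.456  0.4051] yaw 5.49 gap 0.548 F [-0.4 -0.4 -1.1]
```

View pics/w39c.png

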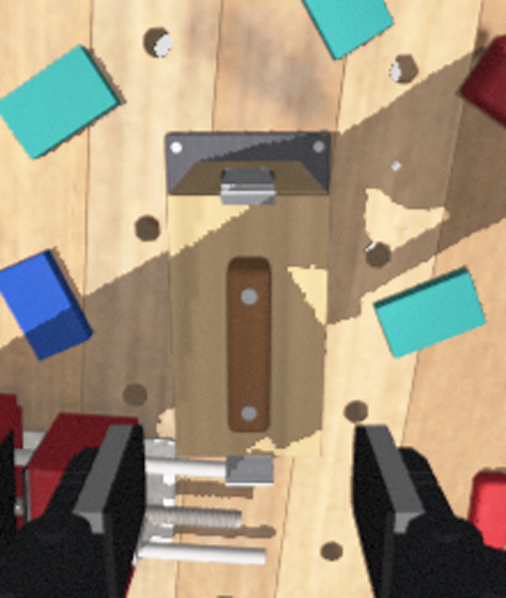

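View pics/s6c.png

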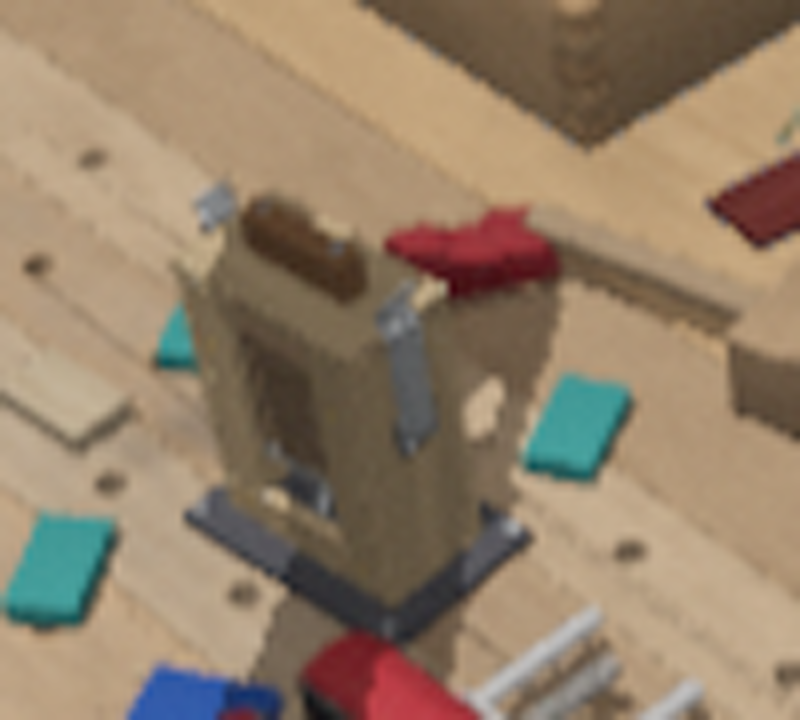

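Run:
```python
from h import *
magrel("w39.npy",0,150,50,2.3,[("+yL",168,195,.202),("+yR",329,195,.202),("-yR",321,457,.202),("-yL",177,457,.202),("plL",166,132,.012),("plR",330,132,.012),("noseb L",226,483,.207),("nose b R",272,483,.207),("top b L",227,457,.223),("nose aL",221,203,.207),("nose aR",274,203,.207)])
im=cv2.imread("pics/w39.png"); crop(im,210,215,290,275,8,"w39d")
im=cv2.imread("pics/s6.png"); crop(im,165,125,210,155,16,"s6d")
```

```text
+yL [0.4693 0.4888] -0.0385 0.0371
+yR [0.5433 0.4959] 0.0358 0.0371
-yR [0.5569 0.3611] 0.0364 -0.0984
-yL [0.4822 0.354 ] -0.0386 -0.0983
plL [0.4461 0.5067] -0.0599 0.0572
plR [0.5627 0.5179] 0.0572 0.0572
noseb L [0.5088 0.3441] -0.0131 -0.1108
nose b R [0.5326 0.3463] 0.0108 -0.1108
top b L [0.5077 0.368 ] -0.0119 -0.0868
nose aL [0.4941 0.4882] -0.0139 0.0341
nose aR [0.5182 0.4905] 0.0103 0.0341
```

View pics/w39d.png

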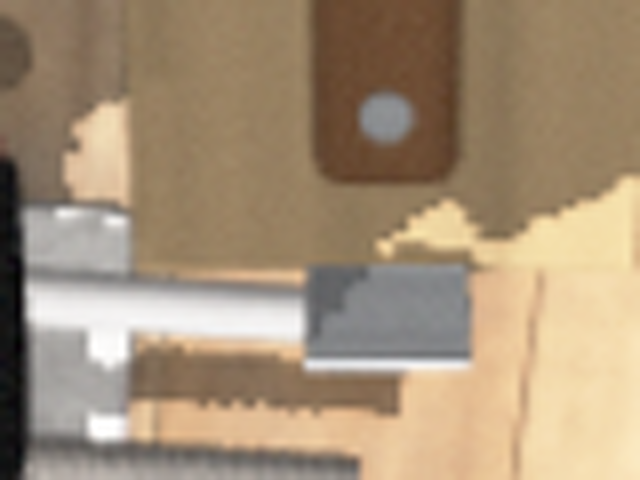

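View pics/s6d.png

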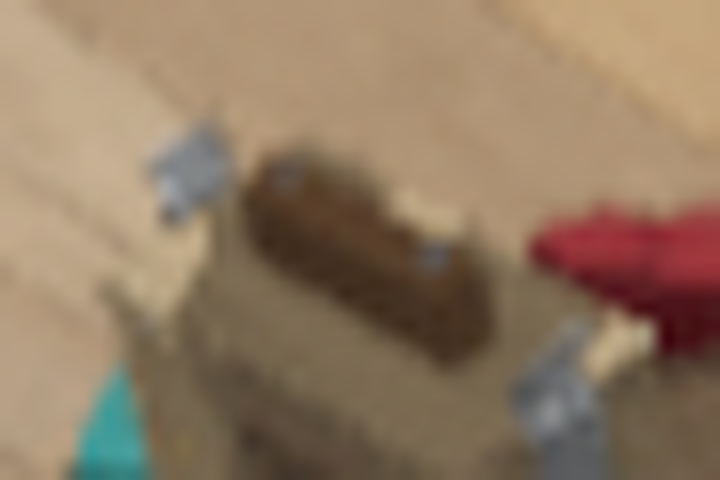

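Run:
```python
from h import *
C={}
for f in ("w28","w39"):
    a=np.load(f+".npy"); C[f]=(vision.camera_params("wrist"),a[:9].reshape(3,3),a[9:])
    im=cv2.imread(f"pics/{f}.png"); u,v=proj("wrist",(.5215,.358,.223),C[f]); u,v=int(u),int(v); print(u,v); crop(im,u-30,v-22,u+30,v+30,8,f+"clip")
a=cv2.imread("pics/w28clip.png");b=cv2.imread("pics/w39clip.png"); cv2.imwrite("pics/clips.png",cv2.resize(np.hstack([a,b]),None,fx=.8,fy=.8))
```

```text
261 236
259 257
```

View pics/clips.png

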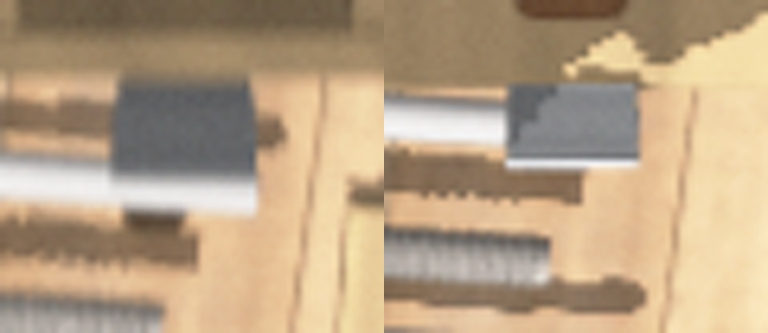

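Run:
```python
from h import *
for f,u,v in (("w28",258,247.1),("w39",258,260.6)):
    a=np.load(f+".npy"); c=(vision.camera_params("wrist"),a[:9].reshape(3,3),a[9:]); print(f,ray("wrist",u,v,.223,c).round(4))
print(ray("top",0,0,.2)[:2])
im,c=snap("top","t7"); crop(im,90,140,410,270,2.5,"t7c"); crop(im,110,180,150,230,10,"t7d")
print(manip.get_obs()["t"])
```

```text
w28 [0.5195 0.3453 0.223 ]
w39 [0.5199 0.3536 0.223 ]
[1.21567455 0.99612521]
39.75
```

View pics/t7c.png

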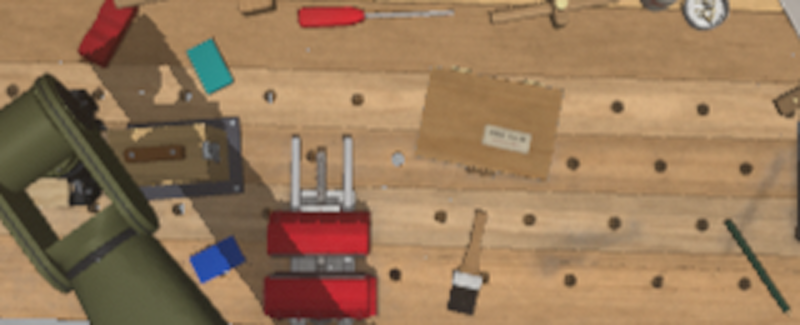

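Run:
```python
from cell import job, manip
print(job.finish_job()); print(manip.get_obs()["t"])
```

```text
the job is handed in; nothing more can be done
None
the job is handed in; nothing more can be done
```

The magazine is loaded and closed, and I handed the job in at about 40 s of the 210 s allowed; the system gave no verdict.

**What I did**
- I took the short offcut out of the magazine and laid it on the bench at about (0.455, 0.639), roughly 0.22 m from the magazine's centre. It was still there in the last scene picture.
- I stacked the three blanks that were on the bench flat in the well. One of them had been knocked a few centimetres before I reached it, so I located it again first.
- I put the cover on and pressed it down with about 17–19 N. It did not move any further as the force rose, so I took it as seated on the rim. Then I let go and moved the gripper clear.

**What the last checks showed**
- **Cover:** within about 1 mm of the magazine's centre in the wrist camera's own measurements. Its length and its width at both ends match a level board lying on the rim.
- **Clips:** the clip at the +y end has its nose about 65 mm from the centre, against 64 mm nominal. The clip at the -y end first looked about 8 mm off its earlier position. I put that down to a vise rod showing behind it in the earlier picture. Ignoring the rod, I judged by eye that it matches, but I did not measure it again.
- **Not checked:** the lift depth was never measured; I only saw that the blanks lay sunk and flat before the cover went on. I did not measure the bystander tools. Those visible in the last top view looked unmoved.
- **Camera disagreement:** the wrist and top cameras differed by 2–4 mm. I corrected for this by measuring against a gripped blank.

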